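# Empty the tumbling barrel into the bowl

## Robot

A 7-joint arm with a two-finger parallel gripper is mounted at the origin on the work surface. World frame = base frame: x ahead of the robot, y to its left, z up, the work surface at z = 0. Lengths are in m, angles in rad, forces in N, time in s.
With the tool pointing down it reaches from about 0.4 to 0.875 m from the base axis. Payload 19.3 kg.
Tool frame: the origin (TCP) lies on the centre line of the jaws, within the pads' length; the fingertips stand 8 mm ahead of it and the grasp point (between the pads) lies 11 mm behind it (bot.tip_extent is the distance from the TCP to the fingertips, in m); x points along the fingers, y is the direction in which the jaws open and shut, and the axes are right-handed (so a half turn about x gives the same grasp; the last joint's range is limited). The gripper opens to 85 mm and grips with 20 to 120 N. Pads are 22 mm wide; open, the fingers measure 114 mm over their backs; the gripper's body (76 mm by 85 mm) begins 54 mm behind the grasp point. The pads swing forward as they close: fully open they stand 13 mm farther back than shut.
Start: joints at [1.115, 0.521, -0.036, 1.599, 0.021, 1.021, -0.113], TCP at [0.235, -0.579, 0.239] pointing down, gripper open.
Joint ranges: [-2.91, 2.91], [-0.3, 2.13], [-1.5, 1.42], [0.17, 2.43], [-1.26, 4.41], [0.16, 1.93], [-2.52, 2.52]. Speed limits (rad/s): [1.89, 1.89, 2.39, 2.39, 3.01, 3.01, 3.01].

## Interface

Orientations are given as [roll, pitch, yaw] about the fixed x, y, z axes, in that order (R = Rz(yaw) Ry(pitch) Rx(roll)).
In Python, from workcell import sensors, imaging, order, bot gives the robot as it stands.
- The arm moves only by the tool arm_command, never from a script. Its argument "commands" is a list of rows, each an object of numbers: "dx", "dy", "dz": the shift along the tool's x, y, z in cm; "twist": the turn about the tool's x in rad. A call has 1 to 12 rows; each row is the pose to reach, as a shift and turn from the pose measured when the call began, along the tool's axes at that moment; what a row does not reach only later rows make up. A row lasts 1/12 s, in which the tool goes at most 41.7 mm and 7.16 degrees, less where a joint would pass 70% of its speed; a pose out of reach is approached as far as the arm can. A call with a gripper value outside its range is refused whole. "grip" is the closure, from -1 (fully open) to 1 (shut), set as the call begins (left out, the last holds). The fingers move at their own pace and stop on an object; "squeeze" is the grip in N (left out, the last holds). Time passes only in rows, so rows that repeat a pose let the fingers close. It gives the time, the measured TCP pose, the force and the opening at its end, in the units of the state.
- sensors.observe(): the state, without advancing time (a new reading comes with each control period).
- imaging.grab_frame(name): name is "scene" or "side" or "wrist"; returns the picture (400x640x3 uint8, red, green, blue); there is no depth.
- imaging.camera_info(name): a dict with "fx", "fy", "cx", "cy" (pixels), "origin" and "attitude" of the camera in the world. Camera axes: x right, y down, z forward; pixel columns grow to the right and rows downward; lengths in m; the calibration is good to about 2 mm. A picture is of the moment at which its call begins: read the wrist's pose just before it. camera_info takes no time and is no camera call; for the wrist camera it gives the pose at the moment of the call.
- order.job_done(): hands the job in, once; it reports no verdict.
The state is a dict: "clock": time; "qpos": joint angles; "qd": joint speeds; "joint_efforts": joint torques, N m; "position": TCP position; "tool_rot": TCP orientation; "force": force on the tool from outside, world axes, zero at the start; "moment": the same for the moment, N m; "grip_width": finger opening in m.
Only numpy, scipy, OpenCV 4.12 (cv2) and the standard library are available. Lean on these libraries where they do the work, as an engineer would, in place of code of your own. Each camera call takes 0.05 s, during which the arm holds its last target.

## Task

Empty the polished door knobs out of the hand-cranked tumbling barrel: slide the white bowl along the bench until it stands centred under the lip of the chute, then take the crank by its loose wooden sleeve and turn the barrel over until its open mouth points straight down and all four knobs have slid down the chute into the bowl. Bring the barrel back to mouth up and let go, never letting it swing round on its own, and leave the bowl under the chute with the knobs in it and everything else on the bench where it is.

Things in the scene. Friction and masses are not known exactly. Their poses are not given: they have to be found in the camera images.
- stand: green steel stand of the tumbling barrel, bolted to the bench: two A-frames 92 either side of the middle (feet 26 wide, 222 long in y), axle between them, chute below. Origin on the bench under the middle of the axle; x along the axle, crank on the -x side (towards the robot); y points down the chute, from barrel to lip; z up. Place and yaw differ from run to run
- axle (a point): middle of the barrel's axle, 265 above the bench, along the stand's x. Barrel: six-sided wooden drum, 152 across corners, 145 long, one side open (the mouth, 70 x 134). At barrel angle a the sleeve's middle lies in the stand's frame at x = -170, y = -70 sin a, z = 265 - 70 cos a (mm). Full of knobs, turning takes up to about 6 N at the sleeve
- barrel (a joint): angle of barrel and crank (rad, not wrapped, no stops): 0 = mouth up, crank arm hanging straight down; grows as the mouth tips towards the chute's lip (stand's +y) and the sleeve goes to the stand's -y and up; pi = mouth down, sleeve at the top; 2 pi = mouth up again. Starts within 0.1 of 0. Light bearing, but bottom heavy: let go when turned away, it swings back to about 0.3 of mouth up
- barrel_mouth (a point): centre of the barrel's open mouth, 66 from the axle; z points out of the mouth. The knobs slide out by themselves with the mouth turned down past about 2.4 rad
- sleeve: the crank's loose grip sleeve: light wooden cylinder, 25 in diameter, 105 long, spinning freely on the crank's pin, parallel to the axle, 70 from it, on the robot's side of the machine. Origin at its middle; the crank arm joins it at the end nearer the stand, 52 from the middle; the stand's frame begins 73 from the middle. Its own turning about its length means nothing
- chute_lip (a point): middle of the lower edge (lip) of the bright steel chute: 110 wide along the stand's x, top face 72 above the bench, underside 67; the chute rises from here towards the stand's -y at 27 degrees, between side walls 40 high
- catch_spot (a point): point on the bench 35 beyond the lip (stand's +y): the bowl catches best with its centre here
- bowl_mid (a point): middle of the white enamel bowl, half-way up (26 above its foot): round, 190 wide at the rim, 140 at the foot, 52 tall, wall 4, mass about 0.45 kg, standing on the bench to the left of the machine; it slides under a push at its side of a few N and passes under the chute's lip
- knob0: one of four turned brass door knobs, about 40 wide and 42 long, 0.09 kg, origin at its middle; they start lying in the barrel
- knob1: one of four turned brass door knobs, about 40 wide and 42 long, 0.09 kg, origin at its middle; they start lying in the barrel
- knob2: one of four turned brass door knobs, about 40 wide and 42 long, 0.09 kg, origin at its middle; they start lying in the barrel
- knob3: one of four turned brass door knobs, about 40 wide and 42 long, 0.09 kg, origin at its middle; they start lying in the barrel
- barrel_door: bystander, to be left alone: the barrel's loose wooden door, 132 x 70 x 20, lying on the bench behind the machine (on its -y side). Origin at the centre of its underside
- jar: bystander, to be left alone: amber glass jar, 68 wide, 85 tall. Origin at the centre of its underside
- mug: bystander, to be left alone: blue mug with handle, 80 wide, 92 tall. Origin at the centre of its underside
- brush: bystander, to be left alone: wooden brush lying flat. Origin at the centre of its underside
- pot: bystander, to be left alone: terracotta pot, 130 wide, 85 tall. Origin at the centre of its underside
- candlestick: bystander, to be left alone: brass candlestick, 155 tall. Origin at the centre of its underside
There are look-alikes about, which are no part of the job. What is meant by the part that bears bowl_mid is not purple, and is the smaller of those in its own colour.

How it is judged:
By the outcome, as a careful person would: the job done as asked, in the order asked, and still so for the second after the job is handed in, with the robot touching nothing.
It also fails if it takes over 72 s, if anything falls off the work surface, if the arm or the gripper's body presses on something with over 40 N, if the wrist force passes 120 N, or if a joint passes its speed limit or range.

## Working session

There is one attempt and no reset: what is moved stays moved. The work goes in short steps, Python scripts to look and compute and a tool call to move; the robot and the scene stay as the last step left them, time stands still between calls to the robot, and variables do not carry over. Pictures are saved under pics/ and viewed, and the job is handed in when it is done.

Besides the shell and the picture viewer there is one more tool, called after ">>>" as name([rows], argument=value, ...), one row to a line, values as JSON. arm_command: Moves the arm, as the interface text tells. Its arguments: {"type":"object","properties":{"commands":{"type":"array"},"grip":{"type":"number"},"squeeze":{"type":"number"}},"required":["commands"]}

```bash
mkdir -p pics; ls; python3 - <<'E'
from workcell import sensors, imaging, order, bot
import cv2
s=sensors.observe()
print({k:s[k] for k in ('clock','position','tool_rot','force','grip_width')}, bot.tip_extent)
for n in ('scene','side','wrist'):
    im=imaging.grab_frame(n); cv2.imwrite(f'pics/{n}0.png',im[:,:,::-1])
    print(n,imaging.camera_info(n))
E
```

```text
pics
{'clock': 0.0, 'position': array([ 0.23499006, -0.578786  ,  0.23873576]), 'tool_rot': array([-1.49180725,  1.56966098,  2.03551227]), 'force': array([0.64317026, 0.77945287, 0.03458878]), 'grip_width': 0.08546949228339139} 0.008
scene {'fx': 388.936844389399, 'fy': 388.936844389399, 'cx': 323.21130328568853, 'cy': 200.65223386206915, 'origin': array([1.28012671, 0.08335441, 1.33018931]), 'attitude': array([-2.53439214, -0.00700906,  1.76059643])}
side {'fx': 485.13333518795395, 'fy': 485.13333518795395, 'cx': 322.4779351241495, 'cy': 204.43379193841113, 'origin': array([-0.19651799, -1.12710853,  1.4276488 ]), 'attitude': array([-2.33267567e+00, -8.42020925e-04, -5.66641175e-01])}
wrist {'fx': 298.7261724441035, 'fy': 298.7261724441035, 'cx': 316.59502913556736, 'cy': 200.268534904606, 'origin': array([ 0.29713663, -0.55297155,  0.37362919]), 'attitude': array([ 2.87311842e+00,  1.20873271e-03, -1.18483218e+00])}
```

View pics/scene0.png

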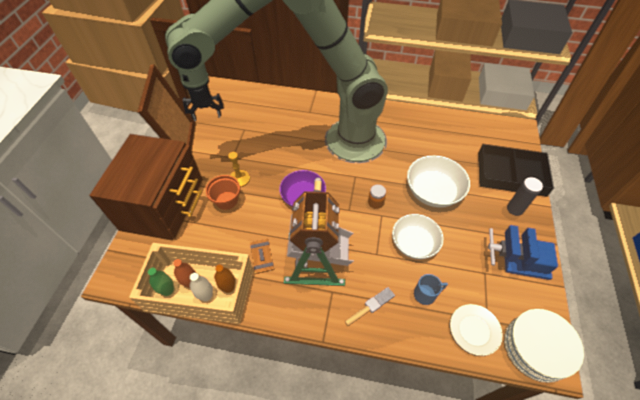

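View pics/side0.png

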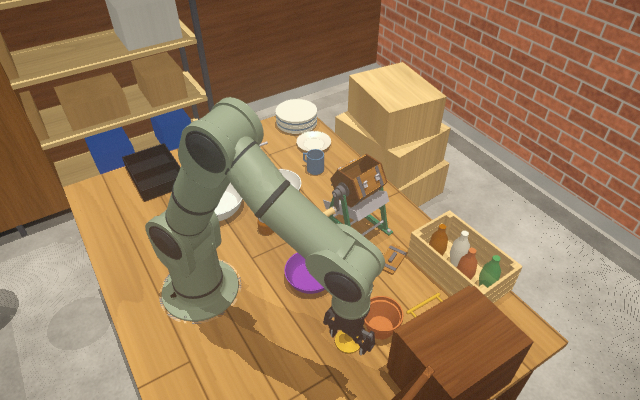

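View pics/wrist0.png

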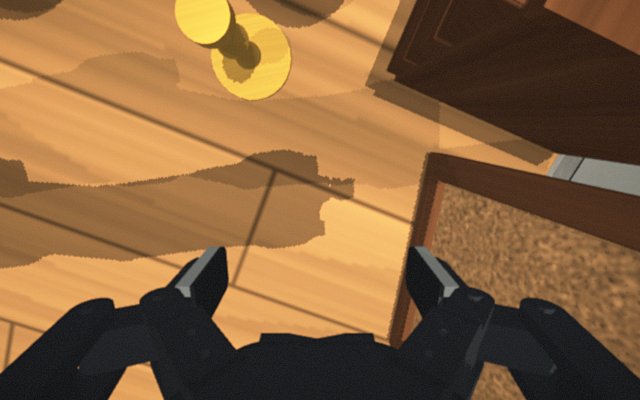

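The scene view shows three bowls: purple at (302,188), large white at (438,182) and small white at (417,237). The machine is at (315,230), with its chute towards (350,245). "Not purple, smaller of its colour" points to the one at (417,237). I'll confirm that in a crop and measure.

```bash
cat > h.py <<'E'
from workcell import sensors, imaging, order, bot
import cv2, numpy as np
from scipy.spatial.transform import Rotation as Ro
def rot(a): return Ro.from_euler('xyz',a).as_matrix()
def ray(ci,u,v):
    d=rot(ci['attitude'])@np.array([(u-ci['cx'])/ci['fx'],(v-ci['cy'])/ci['fy'],1.]); return np.array(ci['origin']),d/np.linalg.norm(d)
def onz(ci,u,v,z):
    o,d=ray(ci,u,v); return o+d*(z-o[2])/d[2]
def proj(ci,p):
    q=rot(ci['attitude']).T@(np.array(p)-ci['origin']); return np.array([ci['cx']+ci['fx']*q[0]/q[2],ci['cy']+ci['fy']*q[1]/q[2]])
def tri(c1,p1,c2,p2):
    o1,d1=ray(c1,*p1);o2,d2=ray(c2,*p2)
    t=np.linalg.lstsq(np.c_[d1,-d2],o2-o1,rcond=None)[0]
    a=o1+d1*t[0];b=o2+d2*t[1];return (a+b)/2,np.linalg.norm(a-b)
def crop(src,dst,x0,y0,x1,y1,k):
    im=cv2.imread(src)[y0:y1,x0:x1]; cv2.imwrite(dst,cv2.resize(im,None,fx=k,fy=k,interpolation=cv2.INTER_CUBIC))
E
python3 - <<'E'
from h import *
crop('pics/scene0.png','pics/c1.png',240,140,480,310,3.3)
crop('pics/side0.png','pics/c2.png',200,120,420,300,3.3)
c=imaging.camera_info('scene')
im=cv2.imread('pics/scene0.png'); hsv=cv2.cvtColor(im,cv2.COLOR_BGR2HSV)
m=((hsv[...,1]<60)&(hsv[...,2]>150)).astype(np.uint8)
cs,_=cv2.findContours(m,cv2.RETR_EXTERNAL,cv2.CHAIN_APPROX_NONE)
for k in cs:
    if cv2.contourArea(k)>300:
        x,y,w,h=cv2.boundingRect(k)
        if 360<x<480 and 140<y<300:
            # rim: cast contour to z=.052, fit circle on far points
            P=np.array([onz(c,*p[0],.052)[:2] for p in k])
            (cx,cy),r=cv2.minEnclosingCircle((P*1000).astype(np.float32))
            print((x,y,w,h),cx,cy,r, 'box',P.min(0),P.max(0))
E
```

```text
(393, 214, 50, 45) 493.3298034667969 302.9873962402344 97.1082992553711 box [0.3970232 0.211026 ] [0.5904361 0.3955466]
(407, 156, 63, 49) 205.0015106201172 374.0605163574219 131.3632049560547 box [0.07411204 0.2456562 ] [0.33605535 0.50115142]
```

View pics/c1.png

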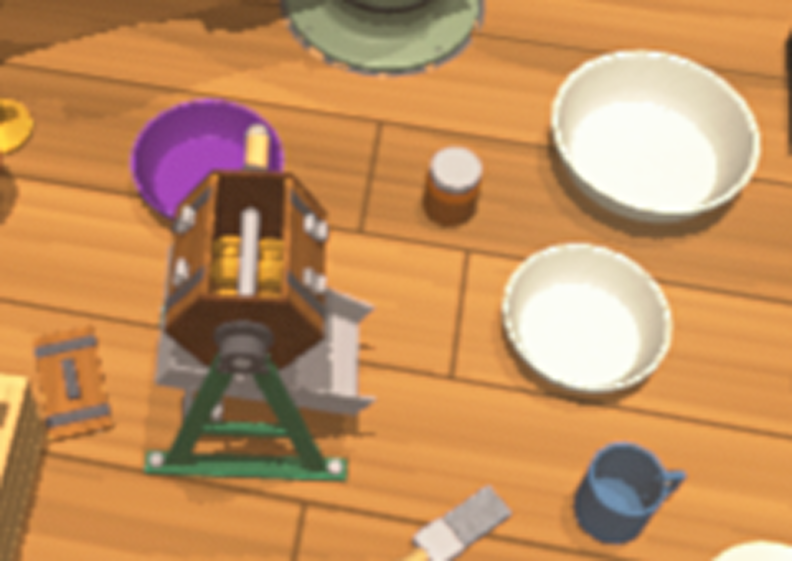

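View pics/c2.png

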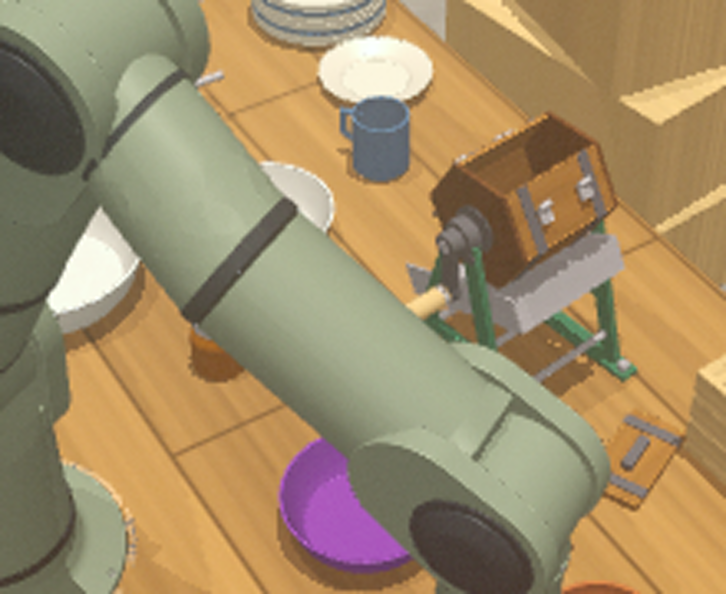

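```bash
python3 - <<'E'
from h import *
crop('pics/scene0.png','pics/c3.png',280,170,360,290,6.5)
crop('pics/scene0.png','pics/c3b.png',330,220,370,270,12)
c=imaging.camera_info('scene')
g=lambda x,y:(240+x/3.3,140+y/3.3)
a=onz(c,*g(146,464),.008);b=onz(c,*g(347,468),.008)
print(a,b,np.linalg.norm(a-b),np.arctan2((b-a)[1],(b-a)[0]), (a+b)/2)
im=cv2.imread('pics/scene0.png')
hsv=cv2.cvtColor(im,cv2.COLOR_BGR2HSV)
print(hsv[280,285:345:6])
E
```

```text
[ 0.74958619 -0.15276235  0.008     ] [0.7119414  0.06444375 0.008     ] 0.22044414262191211 1.742405360989792 [ 0.7307638 -0.0441593  0.008    ]
[[ 48  45 146]
 [ 51  88  84]
 [ 50  85  84]
 [ 62  88 116]
 [ 62  89 118]
 [ 63  91 118]
 [ 60  84 103]
 [ 58  85 105]
 [ 46  87  76]
 [ 49  44 157]]
```

View pics/c3.png

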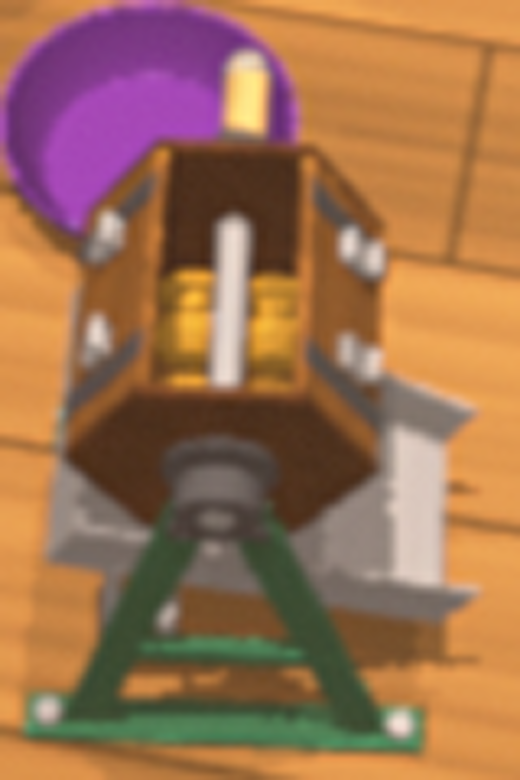

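View pics/c3b.png

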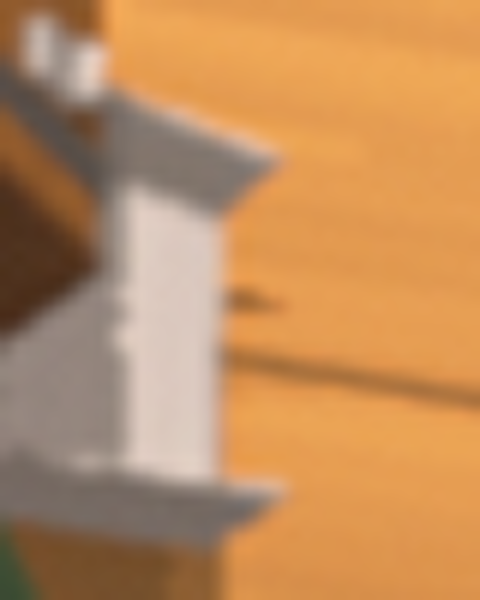

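```bash
python3 - <<'E'
from h import *
c=imaging.camera_info('scene');cs=imaging.camera_info('side')
a=onz(c,330+222/12,220+208/12,.072);b=onz(c,330+210/12,220+545/12,.069)
print('lip',a,b,np.linalg.norm(a-b),np.arctan2((a-b)[1],(a-b)[0]),(a+b)/2)
yaw=.172; R=Ro.from_euler('z',yaw).as_matrix(); O=np.array([.640,-.060,0])
print('lip in stand',R.T@((a+b)/2-O))
# sleeve: predicted and seen
for s in(-.1,0,.1):
  for dx in (-.222,-.17,-.118):
    p=O+R@np.array([dx,-.07*np.sin(s),.265-.07*np.cos(s)])
    print(s,dx,p.round(3),'scene crop3',((proj(c,p)-[280,170])*6.5).round(),'side crop2',((proj(cs,p)-[200,120])*3.3).round())
for dx in(-.0725,.0725):
  p=O+R@np.array([dx,0,.331]);print(((proj(c,p)-[280,170])*6.5).round())
for p in [(.092,-.111,.01),(.092,.111,.01),(-.092,-.111,.01),(.105,0,.265)]:
  q=O+R@np.array(p);print(p,q.round(3),((proj(c,q)-[280,170])*6.5).round(),((proj(cs,q)-[200,120])*3.3).round())
# bystander
print('jar top',onz(c,240+455/3.3,140+167/3.3,.085), 'mug top',onz(c,240+630/3.3,140+475/3.3,.092),'brush',onz(c,385,297,.01),onz(c,350,320,.01))
E
```

```text
lip [0.56414724 0.05003769 0.072     ] [0.67552879 0.06378137 0.069     ] 0.1122663688804189 -3.0188204882072487 [0.61983801 0.05690953 0.0705    ]
lip in stand [0.00014495 0.11863525 0.0705    ]
-0.1 -0.222 [ 0.42  -0.091  0.195] scene crop3 [251.  70.] side crop2 [370. 334.]
-0.1 -0.17 [ 0.471 -0.082  0.195] scene crop3 [249. 144.] side crop2 [406. 311.]
-0.1 -0.118 [ 0.523 -0.073  0.195] scene crop3 [246. 222.] side crop2 [440. 289.]
0 -0.222 [ 0.421 -0.098  0.195] scene crop3 [239.  70.] side crop2 [374. 338.]
0 -0.17 [ 0.473 -0.089  0.195] scene crop3 [236. 144.] side crop2 [410. 315.]
0 -0.118 [ 0.524 -0.08   0.195] scene crop3 [233. 222.] side crop2 [445. 292.]
0.1 -0.222 [ 0.422 -0.105  0.195] scene crop3 [226.  70.] side crop2 [378. 341.]
0.1 -0.17 [ 0.474 -0.096  0.195] scene crop3 [223. 144.] side crop2 [414. 318.]
0.1 -0.118 [ 0.525 -0.087  0.195] scene crop3 [220. 221.] side crop2 [449. 296.]
[228. 142.]
[219. 399.]
(0.092, -0.111, 0.01) [ 0.75  -0.154  0.01 ] [ 26. 717.] [631. 368.]
(0.092, 0.111, 0.01) [0.712 0.065 0.01 ] [425. 725.] [501. 275.]
(-0.092, -0.111, 0.01) [ 0.568 -0.185  0.01 ] [ 49. 429.] [524. 446.]
(0.105, 0, 0.265) [ 0.743 -0.042  0.265] [218. 530.] [588. 157.]
jar top [0.33910803 0.13271741 0.085     ] mug top [0.69999547 0.3515845  0.092     ] brush [0.74216457 0.21156351 0.01      ] [0.84640781 0.10243784 0.01      ]
```

```bash
cat >> h.py <<'E'
def T():
    s=sensors.observe(); return np.array(s['position']),rot(s['tool_rot']),s
def go(p,yd=None):
    """world target p, wanted tool-y horizontal angle yd -> tool shift cm, twist"""
    t,R,s=T(); d=R.T@(np.array(p)-t)*100
    tw=0
    if yd is not None:
        w=np.array([np.cos(yd),np.sin(yd),0]); v=R.T@w; tw=np.arctan2(v[2],v[1])
    print('from',t.round(4),'dx,dy,dz cm',d.round(2),'twist',round(tw,3),'rows>=',round(max(np.linalg.norm(d)/4.17,abs(np.degrees(tw))/7.16),1))
def axes():
    t,R,s=T(); print('clk',round(s['clock'],2),'pos',t.round(4),'x',R[:,0].round(3),'y',R[:,1].round(3),'yang',round(np.arctan2(R[1,1],R[0,1]),3),'F',np.round(s['force'],1),'w',round(s['grip_width'],4),'q',np.round(s['qpos'],2))
E
python3 - <<'E'
from h import *
axes()
go([.44,-.25,.36]); go([.44,-.25,.36],np.radians(29.7)); go([.44,-.25,.36],np.radians(29.7-180))
E
```

```text
clk 0.15 pos [ 0.2351 -0.5788  0.2389] x [-0.     0.001 -1.   ] y [ 0.376 -0.927 -0.001] yang -1.185 F [ 0.3 -0.2 -0.7] w 0.0858 q [ 1.11  0.52 -0.04  1.6   0.02  1.02 -0.11]
from [ 0.2351 -0.5788  0.2389] dx,dy,dz cm [-12.1  -22.77 -31.36] twist 0 rows>= 9.7
from [ 0.2351 -0.5788  0.2389] dx,dy,dz cm [-12.1  -22.77 -31.36] twist -1.703 rows>= 13.6
from [ 0.2351 -0.5788  0.2389] dx,dy,dz cm [-12.1  -22.77 -31.36] twist 1.438 rows>= 11.5
```

>>> arm_command([
  {"dx": -1,"dy": -1.9,"dz": -2.6,"twist": -0.07},
  {"dx": -2,"dy": -3.8,"dz": -5.2,"twist": -0.14},
  {"dx": -3,"dy": -5.7,"dz": -7.8,"twist": -0.21},
  {"dx": -4,"dy": -7.6,"dz": -10.4,"twist": -0.28},
  {"dx": -5,"dy": -9.5,"dz": -13,"twist": -0.35},
  {"dx": -6,"dy": -11.4,"dz": -15.6,"twist": -0.42},
  {"dx": -7,"dy": -13.3,"dz": -18.2,"twist": -0.49},
  {"dx": -8,"dy": -15.2,"dz": -20.8,"twist": -0.56},
  {"dx": -9,"dy": -17.1,"dz": -23.4,"twist": -0.63},
  {"dx": -10,"dy": -19,"dz": -26,"twist": -0.7},
  {"dx": -11,"dy": -20.9,"dz": -28.6,"twist": -0.77},
  {"dx": -12,"dy": -22.8,"dz": -31.2,"twist": -0.84},
])

```text
clock: 1.15
position: [0.4388, -0.2488, 0.3596]
tool_rot: [-2.1, 1.57, 2.271]
force: [0.3, -0.1, -0.4]
grip_width: 0.0855
```

```bash
python3 - <<'E'
from h import *
axes()
ci=imaging.camera_info('wrist');im=imaging.grab_frame('wrist');cv2.imwrite('pics/w1.png',im[:,:,::-1]);print(ci)
go([.42,.15,.36],0.0);go([.42,.15,.36],-.1)
E
```

```text
clk 1.15 pos [ 0.4388 -0.2488  0.3596] x [-0.     0.001 -1.   ] y [ 0.942 -0.335 -0.001] yang -0.342 F [ 0.3 -0.1 -0.4] w 0.0855 q [ 0.7   0.23 -0.36  1.73  0.09  1.2  -0.03]
{'fx': 298.7261724441035, 'fy': 298.7261724441035, 'cx': 316.59502913556736, 'cy': 200.268534904606, 'origin': array([ 0.46115175, -0.18488489,  0.49435414]), 'attitude': array([ 2.87369596e+00,  5.56017384e-04, -3.41460873e-01])}
from [ 0.4426 -0.2433  0.3615] dx,dy,dz cm [  0.21 -14.87 -36.48] twist -0.33 rows>= 9.4
from [ 0.4426 -0.2433  0.3615] dx,dy,dz cm [  0.21 -14.87 -36.48] twist -0.23 rows>= 9.4
```

View pics/w1.png

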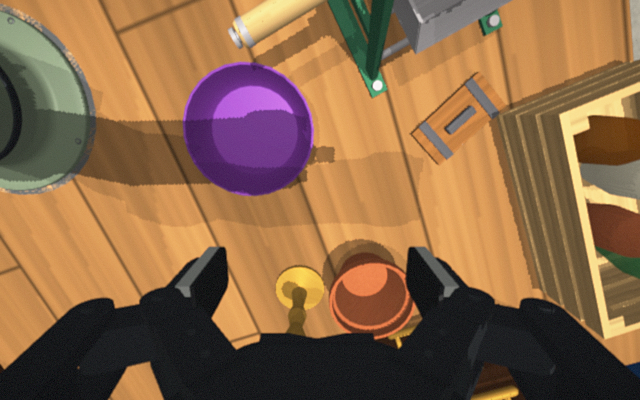

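```bash
python3 - <<'E'
from h import *
ci={'fx': 298.7261724441035, 'fy': 298.7261724441035, 'cx': 316.59502913556736, 'cy': 200.268534904606, 'origin': np.array([ 0.46115175, -0.18488489,  0.49435414]), 'attitude': np.array([ 2.87369596e+00,  5.56017384e-04, -3.41460873e-01])}
a=onz(ci,377,87,.012);b=onz(ci,494,20,.012)
print(a,b,np.linalg.norm(b-a),np.arctan2((b-a)[1],(b-a)[0]))
print(onz(ci,238,36,.195),'sleeve end')
crop('pics/w1.png','pics/c4.png',210,0,520,120,2.5)
E
```

```text
[ 0.56252242 -0.17238176  0.012     ] [ 0.74652582 -0.14187587  0.012     ] 0.18651503501453223 0.16429540356861977
[ 0.41811036 -0.09355944  0.195     ] sleeve end
```

View pics/c4.png

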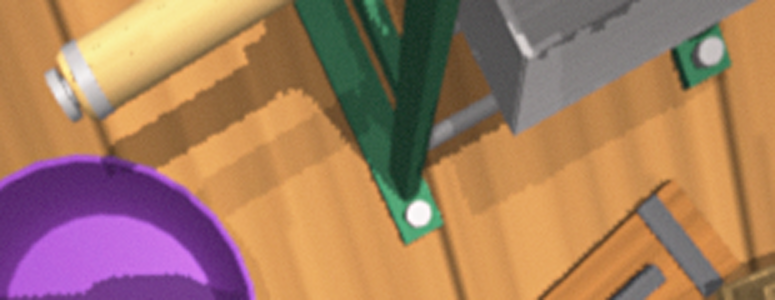

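>>> arm_command([
  {"dy": -1.35,"dz": -3.3,"twist": -0.04},
  {"dy": -2.7,"dz": -6.6,"twist": -0.08},
  {"dy": -4.05,"dz": -9.9,"twist": -0.12},
  {"dy": -5.4,"dz": -13.2,"twist": -0.16},
  {"dy": -6.75,"dz": -16.5,"twist": -0.2},
  {"dy": -8.1,"dz": -19.8,"twist": -0.24},
  {"dy": -9.45,"dz": -23.1,"twist": -0.28},
  {"dy": -10.8,"dz": -26.4,"twist": -0.32},
  {"dy": -12.15,"dz": -29.7,"twist": -0.36},
  {"dy": -13.5,"dz": -33,"twist": -0.4},
  {"dy": -14.9,"dz": -36.5,"twist": -0.44},
])

```text
validation failed for argument at $.co...
```

```bash
python3 - <<'E'
from h import *
axes()
ci=imaging.camera_info('wrist');im=imaging.grab_frame('wrist');cv2.imwrite('pics/w2.png',im[:,:,::-1])
np.save('w2.npy',ci,allow_pickle=True)
hsv=cv2.cvtColor(im,cv2.COLOR_RGB2HSV)
m=((hsv[...,1]<60)&(hsv[...,2]>120)).astype(np.uint8)
for k in cv2.findContours(m,cv2.RETR_EXTERNAL,cv2.CHAIN_APPROX_NONE)[0]:
    if cv2.contourArea(k)>1500:
        P=np.array([onz(ci,*p[0],.052)[:2] for p in k],np.float32)*1000
        print(cv2.boundingRect(k),cv2.minEnclosingCircle(P))
E
```

```text
clk 1.2 pos [ 0.4426 -0.2433  0.3615] x [ 0.003  0.002 -1.   ] y [ 0.946 -0.324  0.002] yang -0.33 F [4.2 8.7 2. ] w 0.0855 q [ 0.69  0.23 -0.37  1.73  0.09  1.2  -0.03]
(0, 12, 85, 104) ((133.04202270507812, 8.334014892578125), 76.91920471191406)
(401, 0, 129, 63) ((691.3947143554688, -115.73473358154297), 85.168701171875)
```

View pics/w2.png

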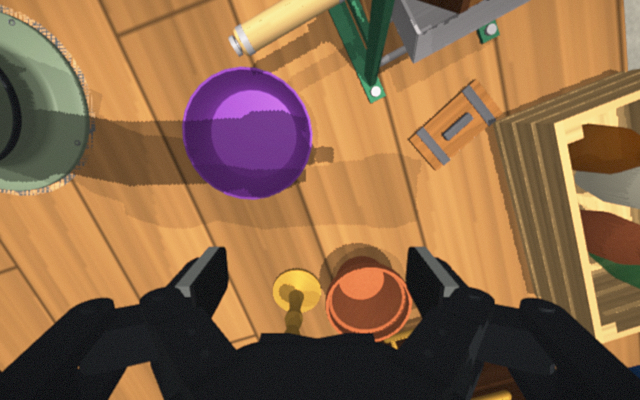

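The call was rejected, probably because every field is required. I'll resend it with dx.

>>> arm_command([
  {"dx": 0,"dy": -1.35,"dz": -3.3,"twist": -0.04},
  {"dx": 0,"dy": -2.7,"dz": -6.6,"twist": -0.08},
  {"dx": 0,"dy": -4.05,"dz": -9.9,"twist": -0.12},
  {"dx": 0,"dy": -5.4,"dz": -13.2,"twist": -0.16},
  {"dx": 0,"dy": -6.75,"dz": -16.5,"twist": -0.2},
  {"dx": 0,"dy": -8.1,"dz": -19.8,"twist": -0.24},
  {"dx": 0,"dy": -9.45,"dz": -23.1,"twist": -0.28},
  {"dx": 0,"dy": -10.8,"dz": -26.4,"twist": -0.32},
  {"dx": 0,"dy": -12.15,"dz": -29.7,"twist": -0.36},
  {"dx": 0,"dy": -13.5,"dz": -33,"twist": -0.4},
  {"dx": 0,"dy": -14.9,"dz": -36.5,"twist": -0.44},
])

```text
clock: 2.17
position: [0.4203, 0.1488, 0.361]
tool_rot: [1.715, 1.568, 0.25]
force: [0.6, -0.3, 0.1]
grip_width: 0.0854
```

```bash
python3 - <<'E'
from h import *
axes()
ci=imaging.camera_info('wrist');im=imaging.grab_frame('wrist');cv2.imwrite('pics/w3.png',im[:,:,::-1])
np.save('w3.npy',ci,allow_pickle=True)
hsv=cv2.cvtColor(im,cv2.COLOR_RGB2HSV)
m=((hsv[...,1]<60)&(hsv[...,2]>120)).astype(np.uint8)
for k in cv2.findContours(m,cv2.RETR_EXTERNAL,cv2.CHAIN_APPROX_NONE)[0]:
    if cv2.contourArea(k)>1500:
        P=np.array([onz(ci,*p[0],.052)[:2] for p in k],np.float32)*1000
        print(cv2.boundingRect(k),cv2.minEnclosingCircle(P))
E
```

```text
clk 2.17 pos [0.4203 0.1488 0.361 ] x [ 0.003  0.001 -1.   ] y [0.994 0.105 0.003] yang 0.105 F [ 0.6 -0.3  0.1] w 0.0854 q [ 0.19  0.15 -0.74  1.85  0.11  1.18 -0.49]
(57, 228, 87, 64) ((85.43251037597656, -39.71126174926758), 94.72887420654297)
(573, 142, 67, 233) ((967.2457275390625, 29.762290954589844), 217.9384002685547)
(7, 142, 108, 37) ((43.31245422363281, 114.85520935058594), 77.34554290771484)
(312, 0, 139, 130) ((492.9383544921875, 304.8218994140625), 95.05738067626953)
(76, 0, 197, 82) ((214.26585388183594, 344.2625732421875), 127.17188262939453)
```

View pics/w3.png

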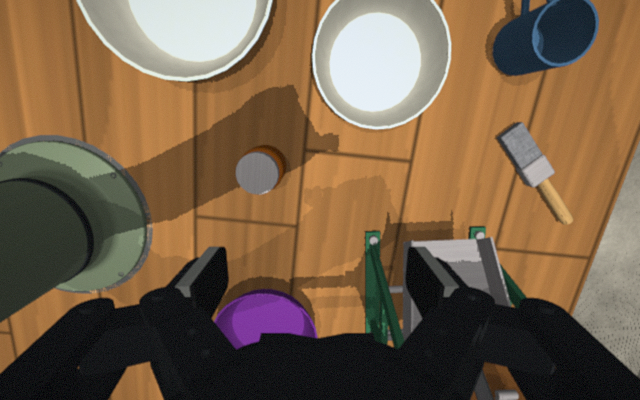

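The target bowl is in the wrist view at about (382,62), centre (0.493, 0.305) with rim radius 95 mm as specified. The lip's edge runs from (409,241) to (492,240). I'll refine the lip from this view.

```bash
python3 - <<'E'
from h import *
crop('pics/w3.png','pics/c5.png',350,210,520,320,4.5)
ci=np.load('w3.npy',allow_pickle=True).item()
a=onz(ci,374,238,.012);b=onz(ci,477,235,.012);print(a,b,np.linalg.norm(b-a),np.arctan2((b-a)[1],(b-a)[0]))
E
```

```text
[0.53466292 0.02701232 0.012     ] [0.71195085 0.05116804 0.012     ] 0.17892598479959848 0.13541746650875314
```

View pics/c5.png

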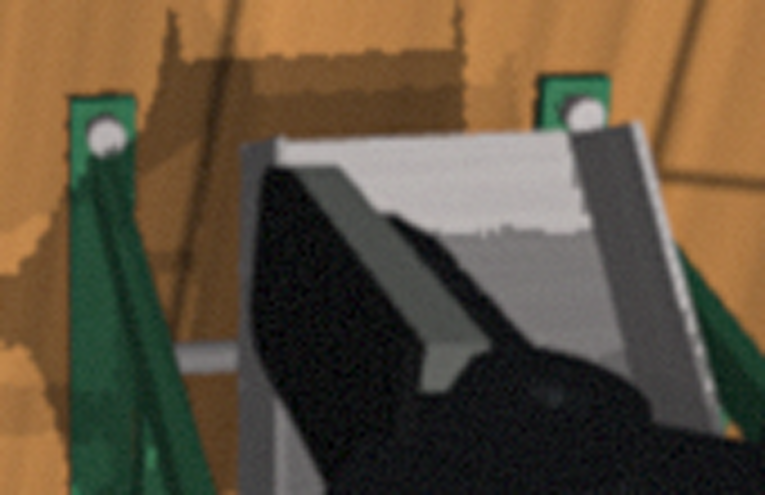

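```bash
python3 - <<'E'
from h import *
ci=np.load('w3.npy',allow_pickle=True).item()
g=lambda x,y:(350+x/4.5,210+y/4.5)
a=onz(ci,*g(278,142),.072);b=onz(ci,*g(572,133),.072);print('lip',a,b,(a+b)/2,np.linalg.norm(b-a),np.arctan2((b-a)[1],(b-a)[0]))
a=onz(ci,*g(104,96),.01);b=onz(ci,*g(573,75),.01);print('foot ends',a,b,(a+b)/2,np.linalg.norm(b-a),np.arctan2((b-a)[1],(b-a)[0]))
for yaw,O in ((.16,(.640,-.059)),):
    R=Ro.from_euler('z',yaw).as_matrix()[:2,:2];print('lip pred',np.array(O)+R@[0,.1186],'foot mid',np.array(O)+R@[0,.111], 'catch',np.array(O)+R@[0,.1536])
E
```

```text
lip [0.57799323 0.05071218 0.072     ] [0.67683685 0.0643499  0.072     ] [0.62741504 0.05753104 0.072     ] 0.09977999878273498 0.13710704404794063
foot ends [0.53169182 0.03837493 0.01      ] [0.7099476  0.06568716 0.01      ] [0.62081971 0.05203105 0.01      ] 0.18033602073180338 0.15203694421850417
lip pred [0.62110486 0.05808516] foot mid [0.62231568 0.05058223] catch [0.61552872 0.09263811]
```

```bash
python3 - <<'E'
from h import *
axes(); go([.417,.435,.2],.528);go([.417,.435,.03],.528)
E
```

```text
clk 2.22 pos [0.4193 0.1558 0.3613] x [ 0.003  0.004 -1.   ] y [0.993 0.115 0.004] yang 0.115 F [-5.   7.1 -2.7] w 0.0855 q [ 0.18  0.16 -0.75  1.84  0.11  1.18 -0.49]
from [0.4193 0.1558 0.3613] dx,dy,dz cm [ 16.24   2.91 -27.71] twist -0.413 rows>= 7.7
from [0.4193 0.1558 0.3613] dx,dy,dz cm [ 33.24   2.85 -27.65] twist -0.413 rows>= 10.4
```

>>> arm_command([
  {"dx": 1,"dy": 0.4,"dz": -3.6,"twist": -0.05},
  {"dx": 2,"dy": 0.7,"dz": -7.2,"twist": -0.1},
  {"dx": 4,"dy": 1.1,"dz": -10.8,"twist": -0.15},
  {"dx": 6,"dy": 1.5,"dz": -14.4,"twist": -0.2},
  {"dx": 8,"dy": 1.8,"dz": -18,"twist": -0.25},
  {"dx": 10,"dy": 2.2,"dz": -21.5,"twist": -0.3},
  {"dx": 13,"dy": 2.6,"dz": -25,"twist": -0.36},
  {"dx": 16,"dy": 2.9,"dz": -27.7,"twist": -0.41},
  {"dx": 20,"dy": 2.9,"dz": -27.7,"twist": -0.41},
  {"dx": 24,"dy": 2.9,"dz": -27.7,"twist": -0.41},
  {"dx": 28,"dy": 2.9,"dz": -27.7,"twist": -0.41},
  {"dx": 32,"dy": 2.9,"dz": -27.7,"twist": -0.41},
])

```text
clock: 3.22
position: [0.4171, 0.4351, 0.0401]
tool_rot: [1.968, 1.567, 0.922]
force: [1.1, 0.3, 0.5]
grip_width: 0.0852
```

```bash
python3 - <<'E'
from h import *
axes()
u=np.array([.504,-.864]);c=np.array([.493,.305])
for d in (.11,):go([*(c-d*u),.03],.528)
go([*(np.array([.617,.0925])-.096*u),.03],.528)
E
```

```text
clk 3.22 pos [0.4171 0.4351 0.0401] x [ 0.003  0.003 -1.   ] y [0.865 0.501 0.004] yang 0.525 F [1.1 0.3 0.5] w 0.0852 q [-0.47  0.83 -0.65  1.77  0.69  0.78 -0.95]
from [0.4171 0.4351 0.0401] dx,dy,dz cm [1.   0.01 4.06] twist -0.003 rows>= 1.0
from [0.4171 0.4351 0.0401] dx,dy,dz cm [ 0.96  0.09 30.06] twist -0.003 rows>= 7.2
```

>>> arm_command([
  {"dx": 0.5,"dy": 0,"dz": 2,"twist": 0},
  {"dx": 1,"dy": 0,"dz": 4,"twist": 0},
  {"dx": 1,"dy": 0,"dz": 4.6,"twist": 0},
  {"dx": 1,"dy": 0,"dz": 5.3,"twist": 0},
  {"dx": 1,"dy": 0,"dz": 6.2,"twist": 0},
  {"dx": 1,"dy": 0,"dz": 7.4,"twist": 0},
  {"dx": 1,"dy": 0,"dz": 8.8,"twist": 0},
  {"dx": 1,"dy": 0,"dz": 10.2,"twist": 0},
  {"dx": 1,"dy": 0,"dz": 11.6,"twist": 0},
  {"dx": 1,"dy": 0,"dz": 13,"twist": 0},
  {"dx": 1,"dy": 0,"dz": 14.4,"twist": 0},
  {"dx": 1,"dy": 0,"dz": 15.8,"twist": 0},
])

```text
clock: 4.22
position: [0.4971, 0.2971, 0.0299]
tool_rot: [1.982, 1.566, 0.936]
force: [-1.3, 3.9, 0.3]
grip_width: 0.0851
```

```bash
cat >> h.py <<'E'
def bowl(fn,win):
    c=imaging.camera_info('scene');im=imaging.grab_frame('scene');cv2.imwrite(fn,im[:,:,::-1])
    hsv=cv2.cvtColor(im,cv2.COLOR_RGB2HSV); m=((hsv[...,1]<60)&(hsv[...,2]>150)).astype(np.uint8)
    x0,y0,x1,y1=win
    for k in cv2.findContours(m,cv2.RETR_EXTERNAL,cv2.CHAIN_APPROX_NONE)[0]:
        x,y,w,h=cv2.boundingRect(k)
        if cv2.contourArea(k)>150 and x0<x<x1 and y0<y<y1:
            P=np.array([onz(c,*p[0],.052)[:2] for p in k],np.float32)*1000
            print((x,y,w,h),cv2.minEnclosingCircle(P))
E
python3 - <<'E'
from h import *
axes(); bowl('pics/s2.png',(330,190,460,300)); crop('pics/s2.png','pics/s2c.png',280,160,480,310,4)
E
```

```text
clk 4.22 pos [0.4971 0.2971 0.0299] x [ 0.003  0.004 -1.   ] y [0.865 0.501 0.004] yang 0.525 F [-1.3  3.9  0.3] w 0.0851 q [-0.2   0.82 -0.64  1.83  0.72  0.73 -0.72]
(366, 288, 28, 24) ((770.8917846679688, 190.38783264160156), 51.916385650634766)
(368, 222, 52, 45) ((544.964111328125, 215.81813049316406), 96.46904754638672)
```

View pics/s2c.png

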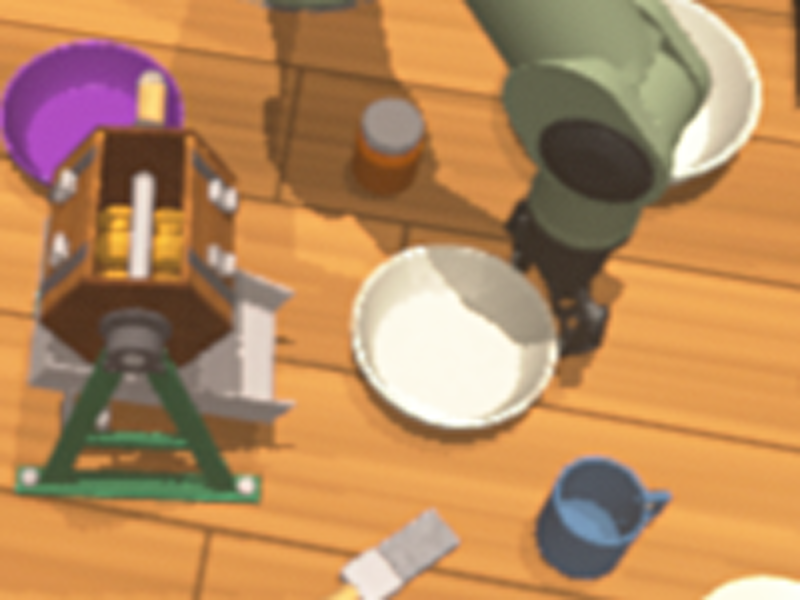

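>>> arm_command([
  {"dx": 0,"dy": 0,"dz": 1.2,"twist": 0},
  {"dx": 0,"dy": 0,"dz": 2.6,"twist": 0},
  {"dx": 0,"dy": 0,"dz": 4,"twist": 0},
  {"dx": 0,"dy": 0,"dz": 5.4,"twist": 0},
  {"dx": 0,"dy": 0,"dz": 6.8,"twist": 0},
  {"dx": 0,"dy": 0,"dz": 8.2,"twist": 0},
  {"dx": 0,"dy": 0,"dz": 9.6,"twist": 0},
  {"dx": 0,"dy": 0,"dz": 11,"twist": 0},
  {"dx": 0,"dy": 0,"dz": 12.2,"twist": 0},
  {"dx": 0,"dy": 0,"dz": 13,"twist": 0},
  {"dx": 0,"dy": 0,"dz": 13.5,"twist": 0},
  {"dx": 0,"dy": 0,"dz": 13.8,"twist": 0},
])

```text
clock: 5.27
position: [0.5678, 0.1738, 0.0297]
tool_rot: [1.451, 1.567, 0.402]
force: [-2.3, 3.1, -0.3]
grip_width: 0.0854
```

```bash
python3 - <<'E'
from h import *
axes(); bowl('pics/s3.png',(310,190,460,300)); crop('pics/s3.png','pics/s3c.png',280,160,480,310,4)
E
```

```text
clk 5.27 pos [0.5678 0.1738 0.0297] x [ 0.003  0.001 -1.   ] y [0.867 0.498 0.003] yang 0.521 F [-2.3  3.1 -0.3] w 0.0854 q [ 0.04  0.84 -0.65  1.79  0.72  0.75 -0.47]
(366, 288, 28, 24) ((770.8917846679688, 190.38783264160156), 51.916385650634766)
(330, 232, 55, 47) ((617.2081298828125, 90.72508239746094), 98.62227630615234)
```

View pics/s3c.png

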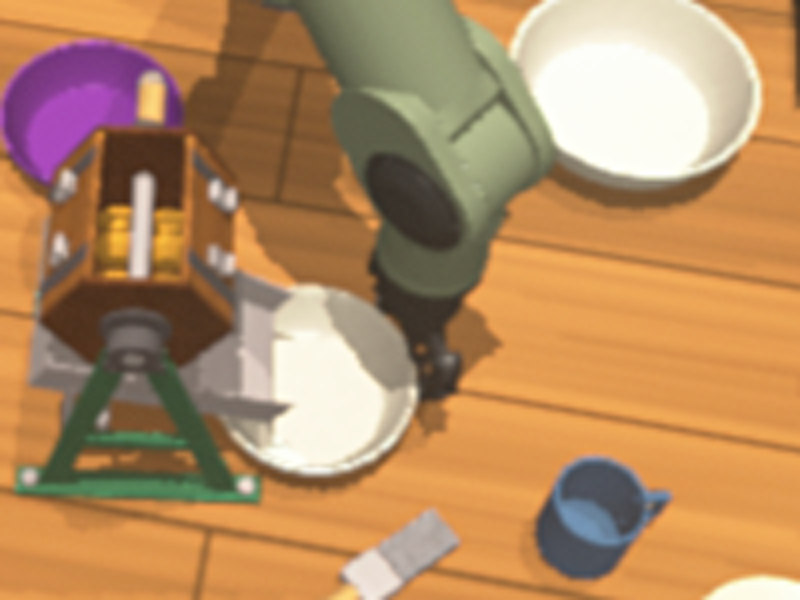

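The bowl is now at the catch spot. TCP plus offset gives about (0.616, 0.092) against the target (0.616, 0.0925), and the chute's lip overlaps its near side. Next I'll back off and rise.

```bash
python3 - <<'E'
from h import *
go([.553,.20,.03]); go([.48,.20,.37])
E
```

```text
from [0.5679 0.1737 0.0297] dx,dy,dz cm [-0.04  0.02 -3.03] twist 0 rows>= 0.7
from [0.5679 0.1737 0.0297] dx,dy,dz cm [-34.06  -6.2   -6.64] twist 0 rows>= 8.5
```

>>> arm_command([
  {"dx": 0,"dy": 0,"dz": -2,"twist": 0},
  {"dx": -2,"dy": 0,"dz": -4,"twist": 0},
  {"dx": -5.5,"dy": -0.5,"dz": -5,"twist": -0.06},
  {"dx": -9,"dy": -1,"dz": -6,"twist": -0.14},
  {"dx": -13,"dy": -2,"dz": -6.6,"twist": -0.22},
  {"dx": -17,"dy": -3,"dz": -6.6,"twist": -0.3},
  {"dx": -21,"dy": -4,"dz": -6.6,"twist": -0.38},
  {"dx": -25,"dy": -5,"dz": -6.6,"twist": -0.46},
  {"dx": -28.5,"dy": -6,"dz": -6.6,"twist": -0.55},
  {"dx": -32,"dy": -6.2,"dz": -6.6,"twist": -0.65},
  {"dx": -34,"dy": -6.2,"dz": -6.6,"twist": -0.75},
])

```text
clock: 6.23
position: [0.4798, 0.2, 0.3731]
tool_rot: [0.394, 1.564, 0.1]
force: [0.3, 0.3, 1.1]
grip_width: 0.0854
```

```bash
python3 - <<'E'
from h import *
axes(); bowl('pics/s4.png',(310,190,460,300)); crop('pics/s4.png','pics/s4c.png',280,160,480,310,4)
go([.462,-.088,.36],1.731)
E
```

```text
clk 6.23 pos [0.4798 0.2    0.3731] x [ 0.007  0.001 -1.   ] y [0.29  0.957 0.003] yang 1.277 F [0.3 0.3 1.1] w 0.0854 q [ 0.33  0.4  -1.14  1.65  0.38  1.32  0.4 ]
(366, 288, 28, 24) ((770.8917846679688, 190.38783264160156), 51.916385650634766)
(330, 232, 54, 47) ((614.5557861328125, 88.86946868896484), 97.66007232666016)
from [0.4807 0.2006 0.3752] dx,dy,dz cm [  1.44 -28.23   6.34] twist -0.446 rows>= 6.9
```

View pics/s4c.png

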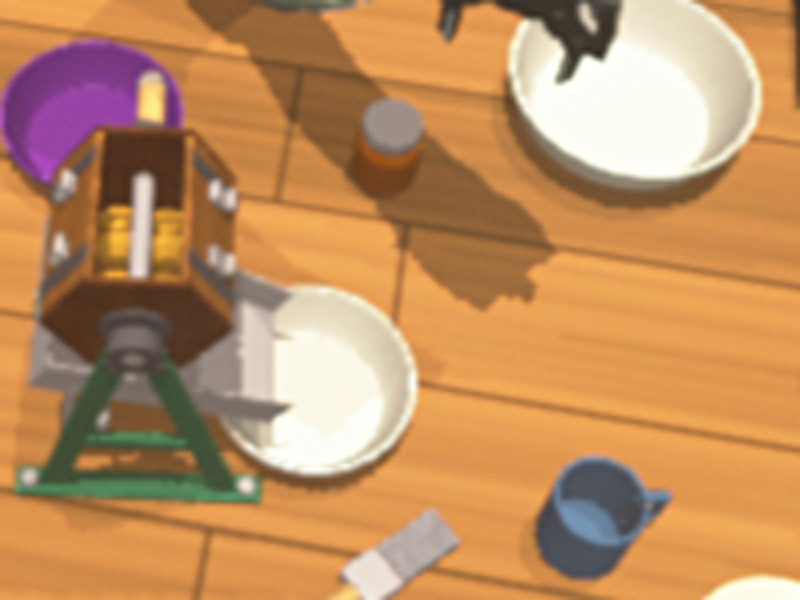

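>>> arm_command([
  {"dx": 0,"dy": -2.5,"dz": 0.7,"twist": -0.04},
  {"dx": 0,"dy": -5.5,"dz": 1.4,"twist": -0.09},
  {"dx": 0,"dy": -8.5,"dz": 2.1,"twist": -0.14},
  {"dx": 0,"dy": -11.5,"dz": 2.8,"twist": -0.19},
  {"dx": 0,"dy": -14.5,"dz": 3.5,"twist": -0.24},
  {"dx": 0,"dy": -17.5,"dz": 4.2,"twist": -0.29},
  {"dx": 0.5,"dy": -20.5,"dz": 4.9,"twist": -0.34},
  {"dx": 1,"dy": -23.5,"dz": 5.6,"twist": -0.39},
  {"dx": 1.4,"dy": -26.5,"dz": 6.1,"twist": -0.44},
  {"dx": 1.4,"dy": -28.2,"dz": 6.3,"twist": -0.45},
  {"dx": 1.4,"dy": -28.2,"dz": 6.3,"twist": -0.45},
])

```text
clock: 7.2
position: [0.461, -0.0913, 0.3597]
tool_rot: [0.013, 1.563, 0.173]
force: [-0.2, -0.1, -0.7]
grip_width: 0.0854
```

```bash
python3 - <<'E'
from h import *
axes()
ci=imaging.camera_info('wrist');im=imaging.grab_frame('wrist');cv2.imwrite('pics/w5.png',im[:,:,::-1]);np.save('w5.npy',ci,allow_pickle=True)
axes()
E
```

```text
clk 7.2 pos [ 0.461  -0.0913  0.3597] x [ 0.007  0.001 -1.   ] y [-0.159  0.987  0.   ] yang 1.731 F [-0.2 -0.1 -0.7] w 0.0854 q [ 1.09  0.37 -1.3   1.79  0.37  1.27  1.43]
clk 7.25 pos [ 0.4613 -0.0892  0.3601] x [ 0.008  0.002 -1.   ] y [-0.16   0.987  0.   ] yang 1.732 F [0.2 0.8 0.6] w 0.0857 q [ 1.09  0.36 -1.31  1.79  0.37  1.27  1.42]
```

View pics/w5.png

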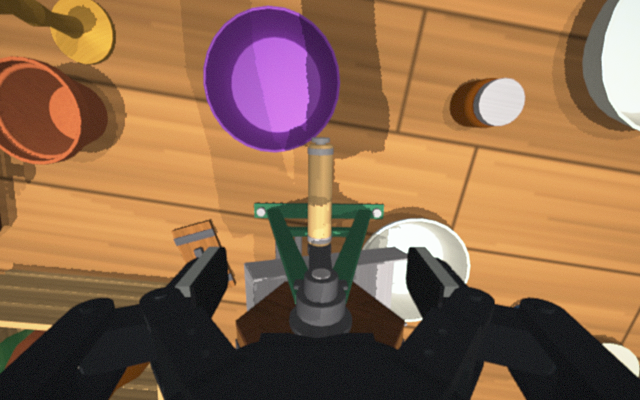

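```bash
python3 - <<'E'
from h import *
ci=np.load('w5.npy',allow_pickle=True).item()
a=onz(ci,320,146,.200);b=onz(ci,319,242,.200);print(a,b,np.linalg.norm(a-b),np.arctan2(*(b-a)[1::-1]))
# near foot bolts
p=onz(ci,261,212,.012);q=onz(ci,376,212,.012);print(p,q,np.linalg.norm(p-q),(p+q)/2,np.arctan2(-(q-p)[0],(q-p)[1]))
yaw=.16;R=Ro.from_euler('z',yaw).as_matrix()[:2,:2];O=np.array([.640,-.059])
for v in(a,b,(p+q)/2): print('stand',R.T@(v[:2]-O))
# axle end cap (320,275) z .265
print('stand axle end',R.T@(onz(ci,320.5,272,.27)[:2]-O))
E
```

```text
[ 0.42110978 -0.09353983  0.2       ] [ 0.52101739 -0.07814385  0.2       ] 0.10108692647317045 0.15289941298742446
[ 0.56396669 -0.16919609  0.012     ] [0.53286454 0.02335438 0.012     ] 0.19504621945645892 [ 0.54841562 -0.07292086  0.012     ] 0.1601440471883176
stand [-0.22159722  0.00077453]
stand [-1.20512839e-01  5.67613595e-05]
stand [-0.09263245  0.00084801]
stand axle end [-0.12424193  0.00072168]
```

```bash
python3 - <<'E'
from h import *
go([.4623,-.0871,.183],1.731)
E
```

```text
from [ 0.4613 -0.0892  0.3601] dx,dy,dz cm [17.71  0.19 -0.02] twist 0.001 rows>= 4.2
```

>>> arm_command([
  {"dx": 3,"dy": 0.2,"dz": 0,"twist": 0},
  {"dx": 6,"dy": 0.2,"dz": 0,"twist": 0},
  {"dx": 9,"dy": 0.2,"dz": 0,"twist": 0},
  {"dx": 12,"dy": 0.2,"dz": 0,"twist": 0},
  {"dx": 15,"dy": 0.2,"dz": 0,"twist": 0},
  {"dx": 16.7,"dy": 0.2,"dz": 0,"twist": 0},
  {"dx": 17.7,"dy": 0.2,"dz": 0,"twist": 0},
  {"dx": 17.7,"dy": 0.2,"dz": 0,"twist": 0},
])

```text
clock: 7.92
position: [0.462, -0.0859, 0.1819]
tool_rot: [0.188, 1.564, 0.351]
force: [-0.2, -0.4, -0.2]
grip_width: 0.0851
```

```bash
python3 - <<'E'
from h import *
axes()
im=imaging.grab_frame('wrist');cv2.imwrite('pics/w6.png',im[:,:,::-1])
E
```

```text
clk 7.92 pos [ 0.462  -0.0859  0.1819] x [ 0.006  0.002 -1.   ] y [-0.162  0.987  0.001] yang 1.733 F [-0.2 -0.4 -0.2] w 0.0851 q [ 0.88  0.57 -1.1   2.02  0.64  0.94  1.17]
```

View pics/w6.png

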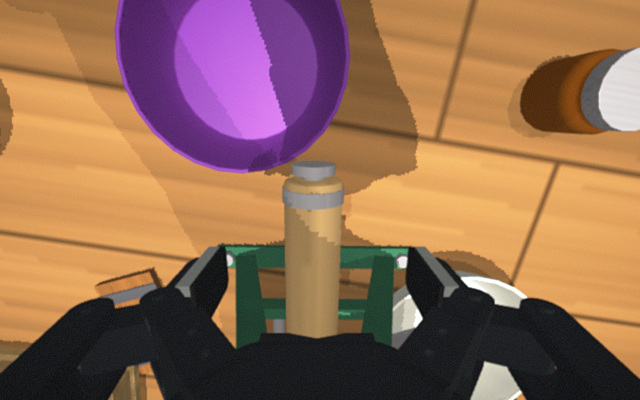

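The sleeve lies centred between the jaws (313, 270). I'll close on it.

>>> arm_command([
  {"dx": 0,"dy": 0,"dz": 0,"twist": 0},
  {"dx": 0,"dy": 0,"dz": 0,"twist": 0},
  {"dx": 0,"dy": 0,"dz": 0,"twist": 0},
  {"dx": 0,"dy": 0,"dz": 0,"twist": 0},
  {"dx": 0,"dy": 0,"dz": 0,"twist": 0},
  {"dx": 0,"dy": 0,"dz": 0,"twist": 0},
  {"dx": 0,"dy": 0,"dz": 0,"twist": 0},
  {"dx": 0,"dy": 0,"dz": 0,"twist": 0},
  {"dx": 0,"dy": 0,"dz": 0,"twist": 0},
  {"dx": 0,"dy": 0,"dz": 0,"twist": 0},
], grip=1, squeeze=50)

```text
clock: 8.8
position: [0.4628, -0.0861, 0.1837]
tool_rot: [0.03, 1.562, 0.192]
force: [-2.3, -1.1, 8.7]
grip_width: 0.0235
```

```bash
python3 - <<'E'
from h import *
axes()
t,R,s=T()
# circle rows: dx=-(1-cos a)*7 , dy=-7 sin a  (tool x down, tool y=stand +y)
for a in np.arange(0,3.3,.15): print(round(a,2), 'dx',round(-7*(1-np.cos(a)),2),'dy',round(-7*np.sin(a),2))
E
```

```text
clk 8.8 pos [ 0.4628 -0.0861  0.1837] x [ 0.008  0.002 -1.   ] y [-0.161  0.987  0.   ] yang 1.733 F [-2.3 -1.1  8.7] w 0.0235 q [ 0.88  0.57 -1.11  2.02  0.64  0.94  1.18]
0.0 dx -0.0 dy -0.0
0.15 dx -0.08 dy -1.05
0.3 dx -0.31 dy -2.07
0.45 dx -0.7 dy -3.04
0.6 dx -1.22 dy -3.95
0.75 dx -1.88 dy -4.77
0.9 dx -2.65 dy -5.48
1.05 dx -3.52 dy -6.07
1.2 dx -4.46 dy -6.52
1.35 dx -5.47 dy -6.83
1.5 dx -6.5 dy -6.98
1.65 dx -7.55 dy -6.98
1.8 dx -8.59 dy -6.82
1.95 dx -9.59 dy -6.5
2.1 dx -10.53 dy -6.04
2.25 dx -11.4 dy -5.45
2.4 dx -12.16 dy -4.73
2.55 dx -12.81 dy -3.9
2.7 dx -13.33 dy -2.99
2.85 dx -13.7 dy -2.01
3.0 dx -13.93 dy -0.99
3.15 dx -14.0 dy 0.06
```

>>> arm_command([
  {"dx": 0,"dy": -0.4,"dz": 0,"twist": 0},
  {"dx": -0.1,"dy": -1.05,"dz": 0,"twist": 0},
  {"dx": -0.2,"dy": -1.6,"dz": 0,"twist": 0},
  {"dx": -0.31,"dy": -2.07,"dz": 0,"twist": 0},
  {"dx": -0.5,"dy": -2.57,"dz": 0,"twist": 0},
  {"dx": -0.7,"dy": -3.04,"dz": 0,"twist": 0},
  {"dx": -1.22,"dy": -3.95,"dz": 0,"twist": 0},
  {"dx": -1.88,"dy": -4.77,"dz": 0,"twist": 0},
  {"dx": -2.65,"dy": -5.48,"dz": 0,"twist": 0},
  {"dx": -2.65,"dy": -5.48,"dz": 0,"twist": 0},
])

```text
clock: 9.63
position: [0.4712, -0.1416, 0.2111]
tool_rot: [-0.016, 1.563, 0.145]
force: [-3.6, -0.2, -2.7]
grip_width: 0.0234
```

```bash
cat >> h.py <<'E'
def circ(goal=None):
    axes(); t,R,s=T()
    S=Ro.from_euler('z',.16).as_matrix(); q=S.T@(t-[.640,-.0585,0])
    # grasp centre approx TCP + .0115 up ; at a=0 measured z .1837
    y=q[1]; z=q[2]-.1837-.07
    print('stand',q.round(4),'a',round(np.arctan2(-y,-z),3),'r',round(np.hypot(y,z),4))
def arc(a0,a1,n):
    """target positions on the circle, as tool shifts from the measured pose now"""
    t,R,s=T();S=Ro.from_euler('z',.16).as_matrix()
    for a in np.linspace(a0,a1,n+1)[1:]:
        p=np.array([.640,-.0585,0])+S@np.array([-.1795,-.07*np.sin(a),.2537-.07*np.cos(a)])
        print(round(a,2),(R.T@(p-t)*100).round(2))
E
python3 - <<'E'
from h import *
circ(); arc(.9,2.1,11)
bowl('pics/s5.png',(310,190,330,300))
crop('pics/s5.png','pics/s5c.png',260,150,420,290,4)
E
```

```text
clk 9.63 pos [ 0.4712 -0.1416  0.2111] x [ 0.008  0.001 -1.   ] y [-0.16   0.987 -0.   ] yang 1.731 F [-3.6 -0.2 -2.7] w 0.0234 q [ 1.    0.57 -1.13  1.94  0.6   1.02  1.33]
stand [-0.1799 -0.0552  0.2111] a 0.914 r 0.0697
1.01 [-0.53 -0.4   0.04]
1.12 [-1.2  -0.78  0.05]
1.23 [-1.9  -1.07  0.05]
1.34 [-2.63 -1.29  0.06]
1.45 [-3.38 -1.43  0.06]
1.55 [-4.14 -1.48  0.07]
1.66 [-4.91 -1.45  0.07]
1.77 [-5.66 -1.34  0.08]
1.88 [-6.4  -1.15  0.09]
1.99 [-7.11 -0.87  0.09]
2.1 [-7.79 -0.52  0.1 ]
```

View pics/s5c.png

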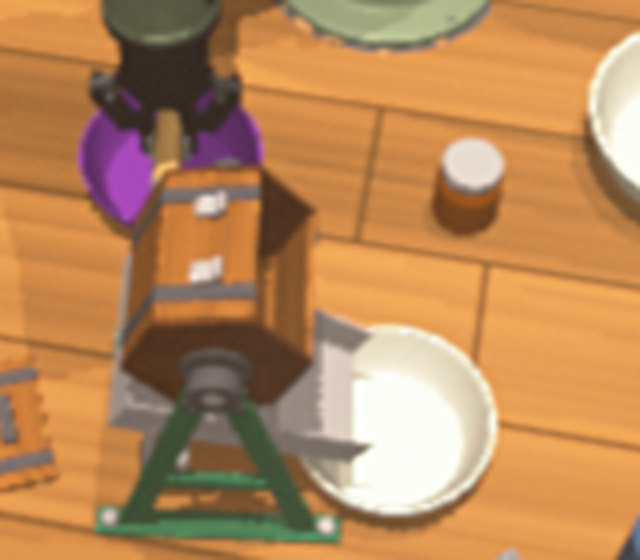

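The barrel follows: a is about 0.91, r is 0.07 and the forces are low. I'll continue.

>>> arm_command([
  {"dx": -0.53,"dy": -0.4,"dz": 0,"twist": 0},
  {"dx": -1.2,"dy": -0.78,"dz": 0,"twist": 0},
  {"dx": -1.9,"dy": -1.07,"dz": 0,"twist": 0},
  {"dx": -2.63,"dy": -1.29,"dz": 0,"twist": 0},
  {"dx": -3.38,"dy": -1.43,"dz": 0,"twist": 0},
  {"dx": -4.14,"dy": -1.48,"dz": 0,"twist": 0},
  {"dx": -4.9,"dy": -1.45,"dz": 0,"twist": 0},
  {"dx": -5.66,"dy": -1.34,"dz": 0,"twist": 0},
  {"dx": -6.4,"dy": -1.15,"dz": 0,"twist": 0},
  {"dx": -7.1,"dy": -0.87,"dz": 0,"twist": 0},
  {"dx": -7.8,"dy": -0.52,"dz": 0,"twist": 0},
])

```text
clock: 10.6
position: [0.4718, -0.1464, 0.2896]
tool_rot: [-0.081, 1.562, 0.079]
force: [6.5, 2.6, -4.4]
grip_width: 0.0237
```

```bash
python3 - <<'E'
from h import *
circ(); arc(2.1,3.14,12)
E
```

```text
clk 10.6 pos [ 0.4718 -0.1464  0.2896] x [ 0.009  0.001 -1.   ] y [-0.16   0.987 -0.001] yang 1.731 F [ 6.5  2.6 -4.4] w 0.0237 q [ 1.08  0.48 -1.21  1.84  0.49  1.16  1.44]
stand [-0.18   -0.06    0.2896] a 2.11 r 0.0699
2.19 [-0.46  0.29  0.06]
2.27 [-0.94  0.66  0.06]
2.36 [-1.38  1.07  0.07]
2.45 [-1.79  1.52  0.07]
2.53 [-2.16  2.    0.07]
2.62 [-2.48  2.51  0.08]
2.71 [-2.76  3.05  0.08]
2.79 [-2.99  3.61  0.08]
2.88 [-3.18  4.19  0.08]
2.97 [-3.31  4.78  0.09]
3.05 [-3.39  5.38  0.09]
3.14 [-3.42  5.99  0.09]
```

>>> arm_command([
  {"dx": -0.46,"dy": 0.29,"dz": 0,"twist": 0},
  {"dx": -0.94,"dy": 0.66,"dz": 0,"twist": 0},
  {"dx": -1.38,"dy": 1.07,"dz": 0,"twist": 0},
  {"dx": -1.79,"dy": 1.52,"dz": 0,"twist": 0},
  {"dx": -2.16,"dy": 2,"dz": 0,"twist": 0},
  {"dx": -2.16,"dy": 2,"dz": 0,"twist": 0},
  {"dx": -2.16,"dy": 2,"dz": 0,"twist": 0},
  {"dx": -2.16,"dy": 2,"dz": 0,"twist": 0},
  {"dx": -2.16,"dy": 2,"dz": 0,"twist": 0},
  {"dx": -2.16,"dy": 2,"dz": 0,"twist": 0},
])

```text
clock: 11.43
position: [0.4688, -0.1262, 0.3115]
tool_rot: [-0.064, 1.561, 0.097]
force: [5.2, 3.2, -4.4]
grip_width: 0.0235
```

```bash
python3 - <<'E'
from h import *
circ(); arc(2.53,3.14,9)
bowl('pics/s6.png',(310,190,330,300))
crop('pics/s6.png','pics/s6c.png',260,150,420,290,4)
E
```

```text
clk 11.43 pos [ 0.4688 -0.1262  0.3115] x [ 0.01   0.001 -1.   ] y [-0.16   0.987 -0.001] yang 1.732 F [ 5.2  3.2 -4.4] w 0.0235 q [ 1.08  0.44 -1.24  1.83  0.45  1.19  1.43]
stand [-0.1798 -0.0395  0.3115] a 2.542 r 0.07
2.6 [-0.21  0.33  0.04]
2.67 [-0.44  0.75  0.04]
2.73 [-0.64  1.18  0.04]
2.8 [-0.82  1.62  0.04]
2.87 [-0.96  2.07  0.05]
2.94 [-1.07  2.53  0.05]
3.0 [-1.15  3.    0.05]
3.07 [-1.2   3.47  0.05]
3.14 [-1.22  3.94  0.05]
```

View pics/s6c.png

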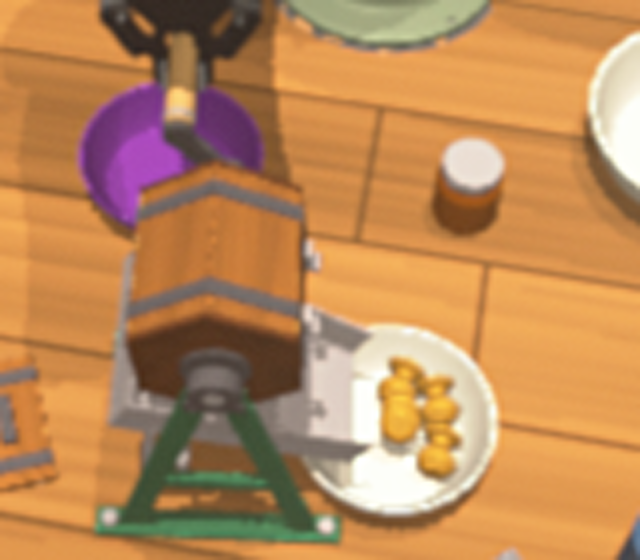

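Knobs are already in the bowl: at least three show near crop (400,400), (440,400) and (437,455). I'll carry on to mouth straight down and hold there.

>>> arm_command([
  {"dx": -0.21,"dy": 0.33,"dz": 0,"twist": 0},
  {"dx": -0.44,"dy": 0.75,"dz": 0,"twist": 0},
  {"dx": -0.64,"dy": 1.18,"dz": 0,"twist": 0},
  {"dx": -0.82,"dy": 1.62,"dz": 0,"twist": 0},
  {"dx": -0.96,"dy": 2.07,"dz": 0,"twist": 0},
  {"dx": -1.07,"dy": 2.53,"dz": 0,"twist": 0},
  {"dx": -1.15,"dy": 3,"dz": 0,"twist": 0},
  {"dx": -1.2,"dy": 3.47,"dz": 0,"twist": 0},
  {"dx": -1.22,"dy": 3.95,"dz": 0,"twist": 0},
  {"dx": -1.22,"dy": 3.95,"dz": 0,"twist": 0},
  {"dx": -1.22,"dy": 3.95,"dz": 0,"twist": 0},
  {"dx": -1.22,"dy": 3.95,"dz": 0,"twist": 0},
])

```text
clock: 12.48
position: [0.4627, -0.0868, 0.3239]
tool_rot: [-0.072, 1.559, 0.089]
force: [9.4, 1.6, -10.0]
grip_width: 0.0234
```

>>> arm_command([
  {"dx": 0,"dy": 0,"dz": 0,"twist": 0},
  {"dx": 0,"dy": 0,"dz": 0,"twist": 0},
  {"dx": 0,"dy": 0,"dz": 0,"twist": 0},
  {"dx": 0,"dy": 0,"dz": 0,"twist": 0},
  {"dx": 0,"dy": 0,"dz": 0,"twist": 0},
  {"dx": 0,"dy": 0,"dz": 0,"twist": 0},
  {"dx": 0,"dy": 0,"dz": 0,"twist": 0},
  {"dx": 0,"dy": 0,"dz": 0,"twist": 0},
])

```text
clock: 13.15
position: [0.4627, -0.0866, 0.324]
tool_rot: [-0.088, 1.559, 0.073]
force: [7.3, 1.7, -10.9]
grip_width: 0.0235
```

```bash
python3 - <<'E'
from h import *
circ(); arc(3.14,2.1,11)
bowl('pics/s7.png',(310,190,330,300))
crop('pics/s7.png','pics/s7c.png',315,215,395,285,9)
im=imaging.grab_frame('side');cv2.imwrite('pics/d7.png',im[:,:,::-1]);crop('pics/d7.png','pics/d7c.png',220,100,440,280,3.5)
E
```

```text
clk 13.15 pos [ 0.4627 -0.0866  0.324 ] x [ 0.012  0.001 -1.   ] y [-0.161  0.987 -0.001] yang 1.732 F [  7.3   1.7 -10.9] w 0.0235 q [ 1.05  0.4  -1.27  1.85  0.41  1.19  1.38]
stand [-0.1795  0.0005  0.324 ] a -3.134 r 0.0703
3.05 [ 0.06 -0.72 -0.  ]
2.95 [ 0.16 -1.38 -0.01]
2.86 [ 0.31 -2.02 -0.01]
2.76 [ 0.53 -2.64 -0.01]
2.67 [ 0.8  -3.25 -0.02]
2.57 [ 1.13 -3.82 -0.02]
2.48 [ 1.52 -4.36 -0.03]
2.38 [ 1.95 -4.86 -0.03]
2.29 [ 2.43 -5.32 -0.04]
2.19 [ 2.94 -5.73 -0.05]
2.1 [ 3.5  -6.09 -0.05]
```

View pics/s7c.png

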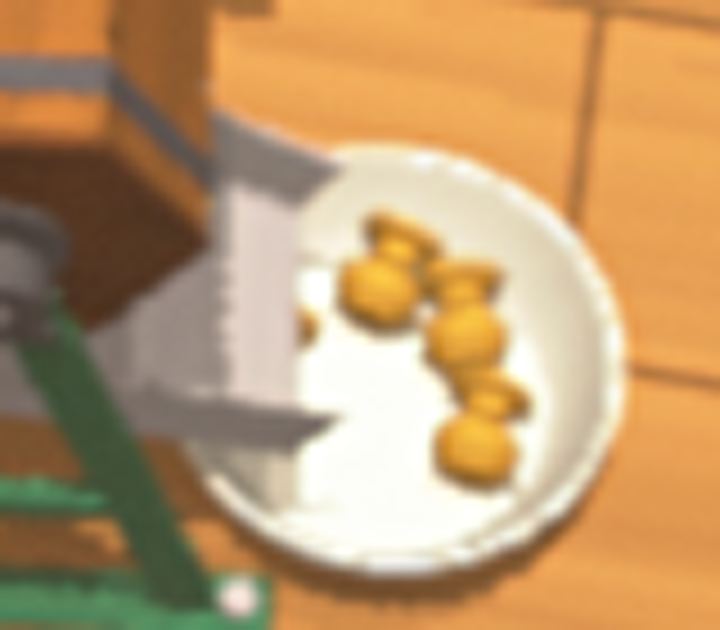

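View pics/d7c.png

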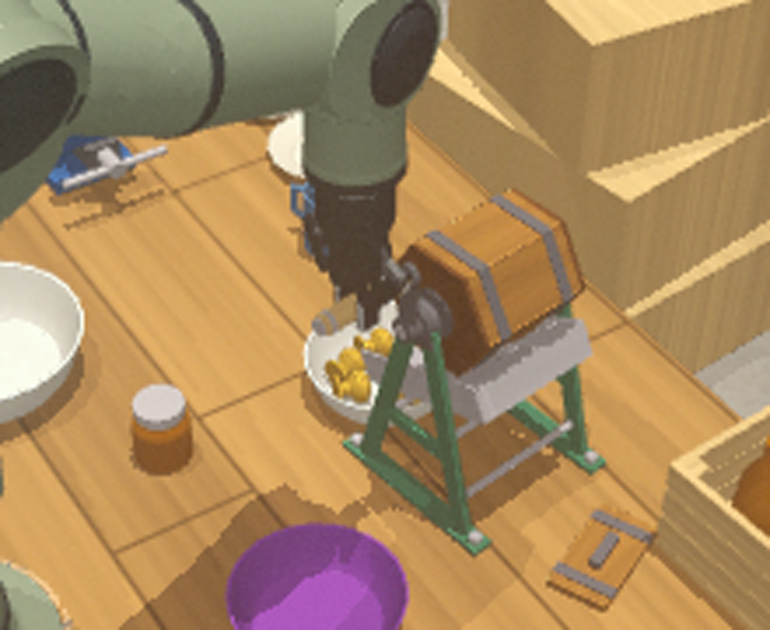

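Three knobs are fully visible in the bowl. A bit of the fourth shows under the lip at crop (305,328), and the barrel's mouth is straight down (a = 3.14). I'll turn it back the same way.

>>> arm_command([
  {"dx": 0.06,"dy": -0.72,"dz": 0,"twist": 0},
  {"dx": 0.16,"dy": -1.38,"dz": 0,"twist": 0},
  {"dx": 0.31,"dy": -2.02,"dz": 0,"twist": 0},
  {"dx": 0.53,"dy": -2.64,"dz": 0,"twist": 0},
  {"dx": 0.8,"dy": -3.25,"dz": 0,"twist": 0},
  {"dx": 1.13,"dy": -3.82,"dz": 0,"twist": 0},
  {"dx": 1.52,"dy": -4.36,"dz": 0,"twist": 0},
  {"dx": 1.95,"dy": -4.86,"dz": 0,"twist": 0},
  {"dx": 2.43,"dy": -5.32,"dz": 0,"twist": 0},
  {"dx": 2.94,"dy": -5.73,"dz": 0,"twist": 0},
  {"dx": 3.5,"dy": -6.1,"dz": 0,"twist": 0},
])

```text
clock: 14.17
position: [0.4721, -0.1473, 0.2881]
tool_rot: [-0.068, 1.561, 0.094]
force: [-7.8, 4.3, -4.8]
grip_width: 0.0234
```

```bash
python3 - <<'E'
from h import *
circ(); arc(2.1,1.0,11)
E
```

```text
clk 14.17 pos [ 0.4721 -0.1473  0.2881] x [ 0.009  0.001 -1.   ] y [-0.16   0.987 -0.001] yang 1.732 F [-7.8  4.3 -4.8] w 0.0234 q [ 1.08  0.48 -1.21  1.84  0.49  1.16  1.44]
stand [-0.1799 -0.0609  0.2881] a 2.085 r 0.07
2.0 [ 0.53 -0.27  0.04]
1.9 [ 1.18 -0.53  0.03]
1.8 [ 1.85 -0.72  0.02]
1.7 [ 2.54 -0.85  0.02]
1.6 [ 3.24 -0.9   0.01]
1.5 [ 3.94 -0.89  0.  ]
1.4 [ 4.64 -0.8  -0.  ]
1.3 [ 5.32 -0.65 -0.01]
1.2 [ 5.98 -0.43 -0.02]
1.1 [ 6.62 -0.14 -0.02]
1.0 [ 7.23  0.21 -0.03]
```

>>> arm_command([
  {"dx": 0.53,"dy": -0.27,"dz": 0,"twist": 0},
  {"dx": 1.18,"dy": -0.53,"dz": 0,"twist": 0},
  {"dx": 1.85,"dy": -0.72,"dz": 0,"twist": 0},
  {"dx": 2.54,"dy": -0.85,"dz": 0,"twist": 0},
  {"dx": 3.24,"dy": -0.9,"dz": 0,"twist": 0},
  {"dx": 3.94,"dy": -0.89,"dz": 0,"twist": 0},
  {"dx": 4.64,"dy": -0.8,"dz": 0,"twist": 0},
  {"dx": 5.32,"dy": -0.65,"dz": 0,"twist": 0},
  {"dx": 5.98,"dy": -0.43,"dz": 0,"twist": 0},
  {"dx": 6.62,"dy": -0.14,"dz": 0,"twist": 0},
  {"dx": 7.23,"dy": 0.21,"dz": 0,"twist": 0},
])

```text
clock: 15.08
position: [0.4717, -0.1447, 0.215]
tool_rot: [0.039, 1.563, 0.2]
force: [-9.8, 6.7, 4.5]
grip_width: 0.0237
```

```bash
python3 - <<'E'
from h import *
circ(); arc(1.0,0,10)
E
```

```text
clk 15.08 pos [ 0.4717 -0.1447  0.215 ] x [ 0.008  0.002 -1.   ] y [-0.161  0.987  0.   ] yang 1.732 F [-9.8  6.7  4.5] w 0.0237 q [ 1.01  0.56 -1.13  1.93  0.6   1.03  1.34]
stand [-0.1799 -0.0582  0.215 ] a 0.985 r 0.0699
0.9 [0.49 0.34 0.03]
0.8 [1.01 0.8  0.03]
0.7 [1.49 1.31 0.03]
0.6 [1.91 1.87 0.03]
0.5 [2.28 2.47 0.02]
0.4 [2.58 3.1  0.02]
0.3 [2.82 3.76 0.02]
0.2 [3.   4.43 0.02]
0.1 [3.1  5.12 0.02]
0.0 [3.14 5.82 0.02]
```

>>> arm_command([
  {"dx": 0.49,"dy": 0.34,"dz": 0,"twist": 0},
  {"dx": 1.01,"dy": 0.8,"dz": 0,"twist": 0},
  {"dx": 1.49,"dy": 1.31,"dz": 0,"twist": 0},
  {"dx": 1.91,"dy": 1.87,"dz": 0,"twist": 0},
  {"dx": 2.28,"dy": 2.47,"dz": 0,"twist": 0},
  {"dx": 2.58,"dy": 3.1,"dz": 0,"twist": 0},
  {"dx": 2.82,"dy": 3.76,"dz": 0,"twist": 0},
  {"dx": 3,"dy": 4.43,"dz": 0,"twist": 0},
  {"dx": 3.1,"dy": 5.1,"dz": 0,"twist": 0},
  {"dx": 3.14,"dy": 5.8,"dz": 0,"twist": 0},
  {"dx": 3.14,"dy": 5.8,"dz": 0,"twist": 0},
  {"dx": 3.14,"dy": 5.8,"dz": 0,"twist": 0},
])

```text
clock: 16.08
position: [0.463, -0.0874, 0.1837]
tool_rot: [-0.013, 1.562, 0.149]
force: [-2.4, 0.6, 5.9]
grip_width: 0.0235
```

```bash
python3 - <<'E'
from h import *
circ()
bowl('pics/s8.png',(310,190,330,300))
crop('pics/s8.png','pics/s8c.png',280,180,400,290,6)
im=imaging.grab_frame('side');cv2.imwrite('pics/d8.png',im[:,:,::-1]);crop('pics/d8.png','pics/d8c.png',270,130,400,240,6)
E
```

```text
clk 16.08 pos [ 0.463  -0.0874  0.1837] x [ 0.008  0.001 -1.   ] y [-0.161  0.987 -0.   ] yang 1.733 F [-2.4  0.6  5.9] w 0.0235 q [ 0.89  0.57 -1.11  2.02  0.64  0.94  1.18]
stand [-0.1794 -0.0003  0.1837] a 0.004 r 0.07
```

View pics/s8c.png

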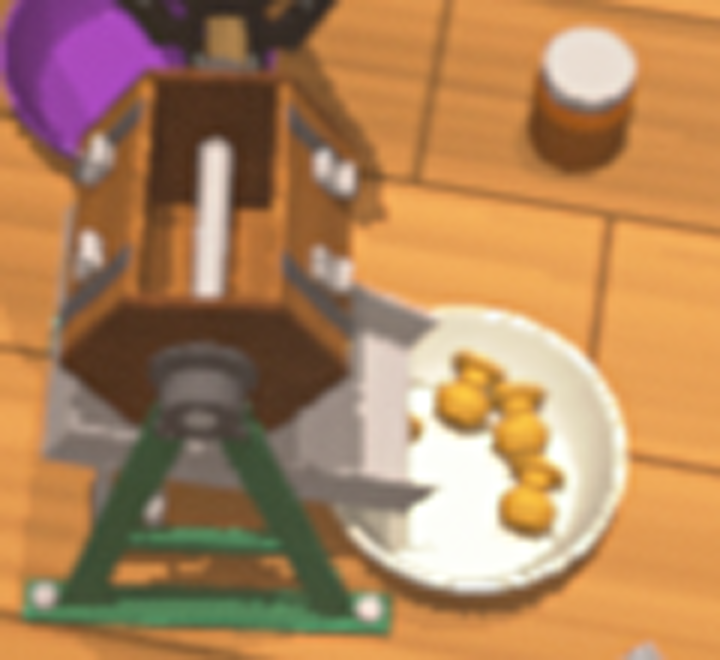

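View pics/d8c.png

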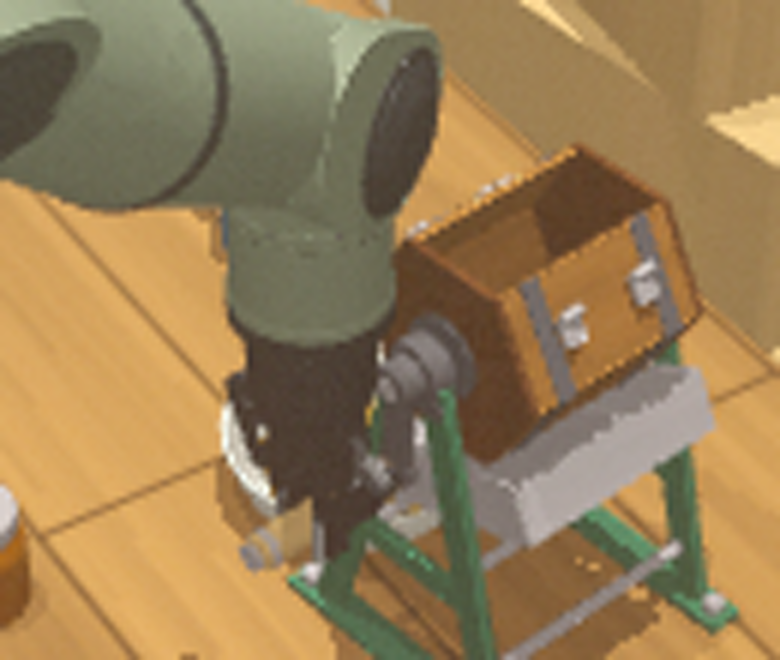

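The barrel is empty (only the inner bar and bare floor show) and the mouth is up, a = 0.00. I'll release and rise.

>>> arm_command([
  {"dx": 0,"dy": 0,"dz": 0,"twist": 0},
  {"dx": 0,"dy": 0,"dz": 0,"twist": 0},
  {"dx": 0,"dy": 0,"dz": 0,"twist": 0},
  {"dx": 0,"dy": 0,"dz": 0,"twist": 0},
  {"dx": 0,"dy": 0,"dz": 0,"twist": 0},
  {"dx": 0,"dy": 0,"dz": 0,"twist": 0},
  {"dx": 0,"dy": 0,"dz": 0,"twist": 0},
  {"dx": 0,"dy": 0,"dz": 0,"twist": 0},
  {"dx": 0,"dy": 0,"dz": 0,"twist": 0},
], grip=-1)

```text
clock: 16.93
position: [0.463, -0.0877, 0.1837]
tool_rot: [-0.009, 1.562, 0.152]
force: [0.4, 0.2, 1.0]
grip_width: 0.0854
```

>>> arm_command([
  {"dx": -1,"dy": 0,"dz": 0,"twist": 0},
  {"dx": -3,"dy": 0,"dz": 0,"twist": 0},
  {"dx": -6,"dy": 0,"dz": 0,"twist": 0},
  {"dx": -9,"dy": 0,"dz": 0,"twist": 0},
  {"dx": -12,"dy": 0,"dz": 0,"twist": 0},
  {"dx": -15,"dy": 0,"dz": 0,"twist": 0},
  {"dx": -18,"dy": 0,"dz": 0,"twist": 0},
  {"dx": -20,"dy": 0,"dz": 0,"twist": 0},
  {"dx": -20,"dy": 0,"dz": 0,"twist": 0},
  {"dx": -20,"dy": 0,"dz": 0,"twist": 0},
])

```text
clock: 17.77
position: [0.4615, -0.0878, 0.3848]
tool_rot: [-0.126, 1.561, 0.035]
force: [0.4, -0.1, -0.3]
grip_width: 0.0855
```

```bash
python3 - <<'E'
from h import *
axes(); 
im=imaging.grab_frame('wrist');cv2.imwrite('pics/w9.png',im[:,:,::-1])
im=imaging.grab_frame('side');cv2.imwrite('pics/d9.png',im[:,:,::-1])
bowl('pics/s9.png',(310,190,330,300))
crop('pics/s9.png','pics/s9c.png',230,140,470,320,3.3);crop('pics/w9.png','pics/w9c.png',220,120,500,330,2.8)
E
```

```text
clk 17.77 pos [ 0.4615 -0.0878  0.3848] x [ 0.01  0.   -1.  ] y [-0.161  0.987 -0.001] yang 1.732 F [ 0.4 -0.1 -0.3] w 0.0855 q [ 1.11  0.34 -1.32  1.75  0.34  1.31  1.45]
```

View pics/s9c.png

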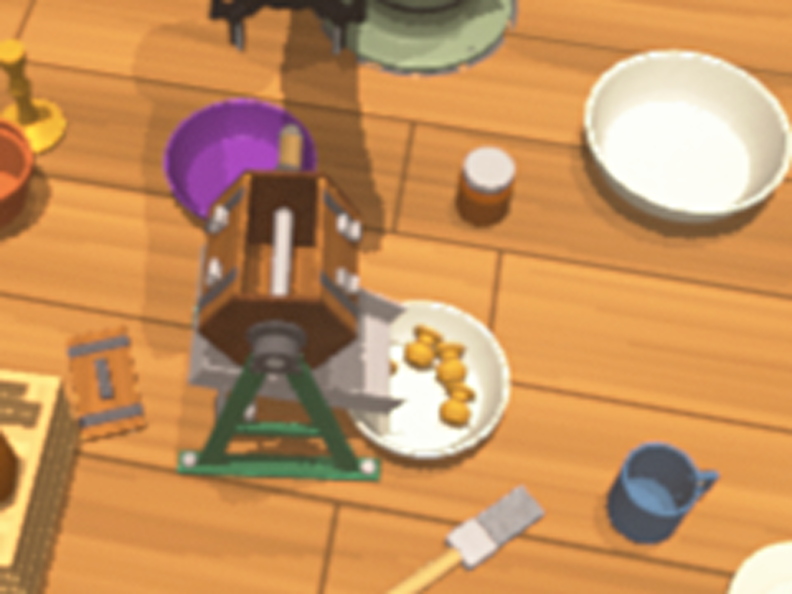

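View pics/w9c.png

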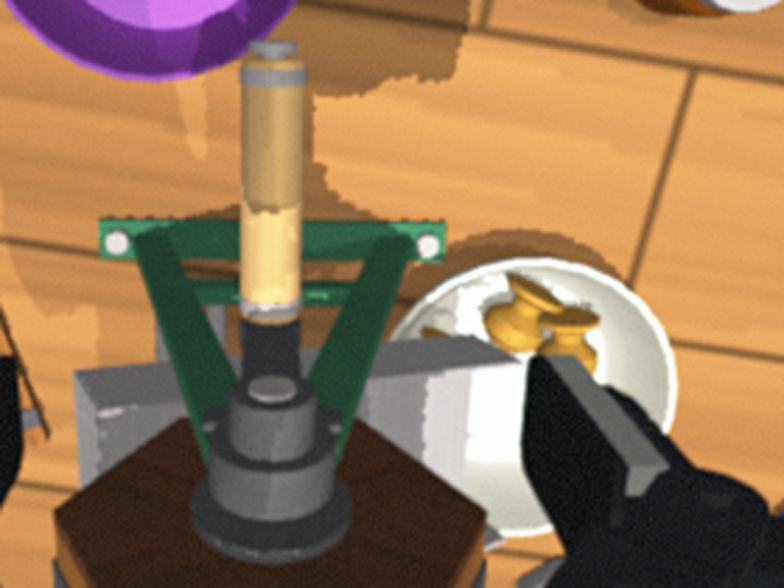

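View pics/d9.png

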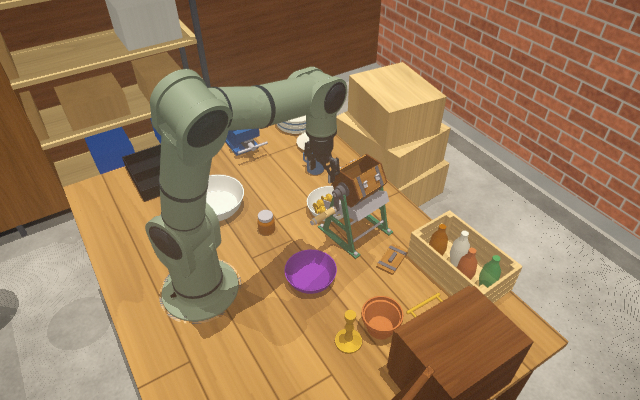

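The sleeve hangs at the bottom and the barrel is empty. The fourth knob is only partly visible at wrist crop (430,332), so I'll shift for a clearer look at it and the bowl.

>>> arm_command([
  {"dx": -0.5,"dy": 3,"dz": -0.5,"twist": 0},
  {"dx": -1,"dy": 6,"dz": -1,"twist": 0},
  {"dx": -1,"dy": 9,"dz": -1.5,"twist": 0},
  {"dx": -1,"dy": 12,"dz": -2,"twist": 0},
  {"dx": -1,"dy": 15,"dz": -2,"twist": 0},
  {"dx": -1,"dy": 18,"dz": -2,"twist": 0},
  {"dx": -1,"dy": 20,"dz": -2,"twist": 0},
  {"dx": -1,"dy": 20,"dz": -2,"twist": 0},
  {"dx": -1,"dy": 20,"dz": -2,"twist": 0},
])

```text
clock: 18.67
position: [0.4084, 0.1071, 0.3927]
tool_rot: [0.061, 1.564, 0.225]
force: [0.1, -0.3, -0.2]
grip_width: 0.0857
```

```bash
python3 - <<'E'
from h import *
axes(); ci=imaging.camera_info('wrist')
im=imaging.grab_frame('wrist');cv2.imwrite('pics/w10.png',im[:,:,::-1]);np.save('w10.npy',ci,allow_pickle=True)
E
```

```text
clk 18.67 pos [0.4084 0.1071 0.3927] x [ 0.006  0.001 -1.   ] y [-0.164  0.987  0.   ] yang 1.735 F [ 0.1 -0.3 -0.2] w 0.0857 q [ 0.84  0.21 -1.4   1.83  0.22  1.28  1.12]
```

View pics/w10.png

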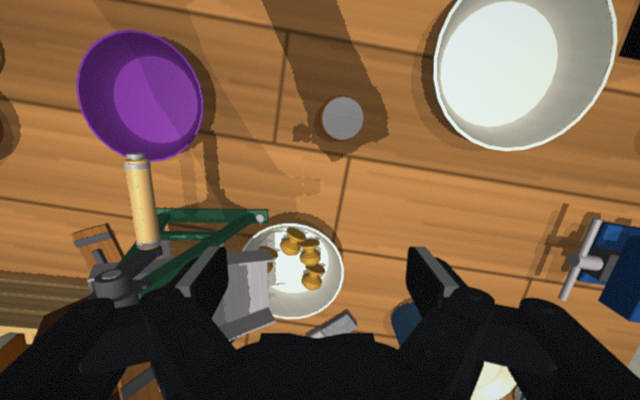

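```bash
python3 - <<'E'
from h import *
crop('pics/w10.png','pics/w10c.png',220,205,360,335,5.5)
ci=np.load('w10.npy',allow_pickle=True).item()
im=cv2.imread('pics/w10.png');hsv=cv2.cvtColor(im,cv2.COLOR_BGR2HSV)
# rim points by hand: right, bottom, top
pts=[onz(ci,u,v,.052)[:2] for u,v in((343,271),(289,318),(290,224),(327,305),(332,241))]
P=np.array(pts);A=np.c_[2*P,np.ones(len(P))];x=np.linalg.lstsq(A,(P**2).sum(1),rcond=None)[0]
print('rim circle',x[:2],np.sqrt(x[2]+x[:2]@x[:2]))
print('knob4',onz(ci,272,257,.03))
E
```

```text
rim circle [0.61324058 0.09586312] 0.09310361848700999
knob4 [0.59936842 0.05728278 0.03      ]
```

View pics/w10c.png

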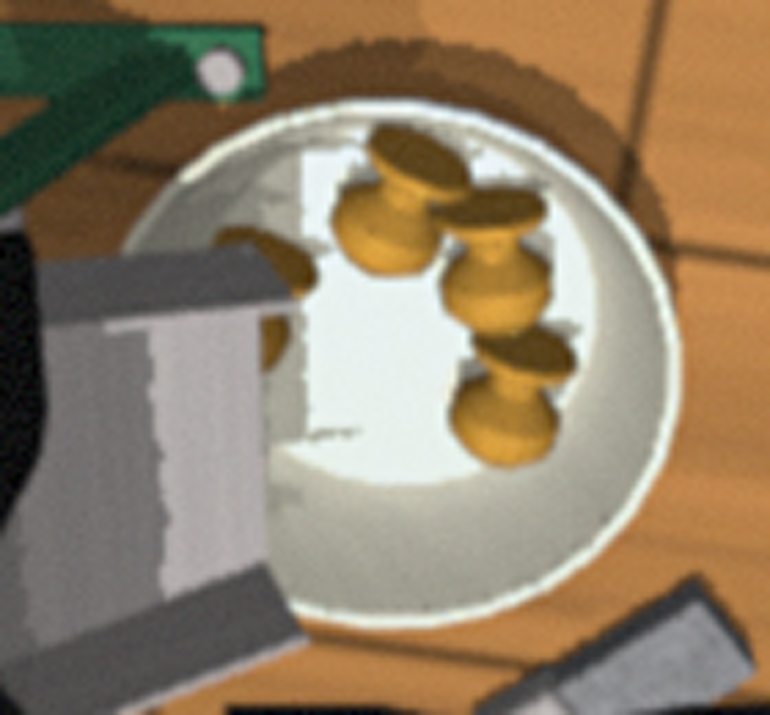

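All four knobs are in the bowl: three at crop (390,220), (495,270) and (510,400), and the fourth at (270,270), under the lip but inside the rim. The bowl is centred at (0.613, 0.096), within about 4 mm of the catch spot. The gripper is clear, so I'll hand in.

```bash
python3 - <<'E'
from workcell import order
print(order.job_done())
E
```

```text
the job is handed in; nothing more can be done
None
```

The job is done and handed in at about 18.7 s on the robot's clock. I pushed the small white bowl under the lip, gripped the crank sleeve and turned the barrel to mouth down. After a short hold there, I turned it back to mouth up without losing grip and let go.

**Last checks before hand-in:**
- **Knobs:** all four are in the bowl. The fourth lies partly hidden under the lip but inside the rim, and the barrel looked empty.
- **Bowl:** its centre measured (0.613, 0.096) against a catch spot of about (0.616, 0.0925), so it is roughly 4 mm off. An earlier estimate gave (0.616, 0.092), so the two views disagree by about that much.
- **Barrel:** the angle was 0.00 rad when I released it, and the sleeve was hanging straight down afterwards.
- **Other things on the bench:** nothing else looked moved in the pictures, though I did not re-measure each item.
- **Forces:** the highest readings I saw were about 14 N, far below the limits.

One move call was refused for leaving out a field; the arm did not move, and I resent it complete.

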